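Blow the dust off both faces of the curved veneer samples and clip them in the rack

ROBOT

A 6-joint arm with a two-finger parallel gripper is mounted at the origin on the work surface. World frame = base frame: x ahead of the robot, y to its left, z up, the work surface at z = 0. Lengths are in m, angles in rad, forces in N, time in s.
With the tool pointing down it reaches from about 0.25 to 0.725 m from the base axis. Payload 4 kg.
Tool frame: the origin (TCP) lies on the centre line of the jaws, within the pads' length; the fingertips stand 17 mm ahead of it and the grasp point (between the pads) lies 2 mm behind it; z points along the fingers, y is the line along which they close (so a half turn about z gives the same grasp; the last joint's range is limited). The gripper opens to 85 mm and grips with 20 to 120 N. Pads are 22 mm wide; open, the fingers measure 114 mm over their backs; the gripper's body (76 mm by 85 mm) begins 54 mm behind the grasp point. The pads swing forward as they close: fully open they stand 13 mm farther back than shut.
Start: joints at [1.148, 0.241, 0.005, 1.335, 0, 1.571], TCP at [0.205, 0.456, 0.248] pointing down, gripper open.
Joint ranges: [-2.72, 2.72], [-1.05, 1.87], [-1.09, 1.28], [-1.99, 2.15], [-1.42, 1.44], [-3.14, 3.14]. Speed limits (rad/s): [2.79, 2.79, 3.14, 3.14, 3.14, 3.14].

INTERFACE

Orientations are given as a unit quaternion [w, x, y, z].
In Python, from workcell import readout, optics, ticket gives the robot as it stands. The module is installed in compiled form; this text tells all that it offers.
- The arm moves only by the tool move_arm, never from a script. Its argument "plan" is a list of rows, each a list of 7 numbers: the shift along the tool's x, y, z in mm, then the turn, a rotation vector about the tool's x, y, z in degrees, then the finger opening in mm, from 0 to 85.4. A call has 1 to 5 rows; each row shifts and turns the commanded pose from where the row before left it, along the tool's axes as they then stand; what a row does not reach is not made up. A row lasts 1/10 s, in which the tool goes at most 50 mm and 8.59 degrees, less where a joint would pass 70% of its speed; a pose out of reach is approached as far as the arm can. A call with a gripper value outside its range is refused whole. The fingers move at their own pace and stop on an object; "force" is the grip in N (left out, the last holds). Time passes only in rows, so rows that do not move let the fingers close. It gives the time, the measured TCP pose, the force, the opening and the grip force at its end, in the units of the state.
- readout.get_state(): the state, without advancing time (a new reading comes with each control period).
- optics.read_camera(name): name is "side" or "top"; returns a dict with "img" (400x640x3 uint8, blue, green, red), "fx", "fy", "cx", "cy" (pixels), "camera_from_world" (4x4, takes a point from world to camera coordinates). Camera axes: x right, y down, z forward; pixel columns grow to the right and rows downward; lengths in m; the calibration is good to about 2 mm. A picture is of the moment at which its call begins. There is no depth.
- ticket.job_done(): hands the job in; it is judged then, once.
The state is a dict: "time_s": time; "joints": joint angles; "qvel": joint speeds; "joint_efforts": joint torques, N m; "tcp_pos": TCP position; "orientation": TCP orientation; "force": force on the tool from outside, world axes, zero at the start; "torque": the same for the moment, N m; "width": finger opening in m; "grasp_force": force on a finger pad.
Only numpy, scipy, OpenCV 4.12 (cv2) and the standard library are available. Lean on these libraries where they do the work, as an engineer would, in place of code of your own. Each camera call takes 0.05 s, during which the arm holds its last target. There are 200 camera calls.

TASK

The curved veneer samples on the cork board have just been sanded: stand every one of them on its own yellow outline on the grille, square to the nozzle with the bulging show face towards it, then press the canister's nozzle cap fully down and let it spring back. Turn each sample half round on its outline so that the hollow back faces the nozzle and press the cap again. Then put every sample in a spring clip of its own in the display rack, pushed fully home with the show face to the rack's front, and leave everything else on the shelf where it is.

Things in the scene. Friction and masses are not known exactly. Their poses are not given: they have to be found in the camera images.
- maple_a: curved veneer sample, may be absent. Foot: steel slab 40 (x) x 46 (y) x 10 mm. On it an upright curved panel about 9 mm deep in x, top 90 mm over the origin, 40 mm wide in y over the flat dark lippings of its two upright edges (grip here from above; centred 2 mm to -x). Convex show face, pale maple, looks to +x; hollow grey-brown back to -x. 160 g, mostly foot. Origin: centre of foot underside
- maple_b: curved veneer sample, may be absent. Foot: steel slab 40 (x) x 46 (y) x 10 mm. On it an upright curved panel about 9 mm deep in x, top 90 mm over the origin, 40 mm wide in y over the flat dark lippings of its two upright edges (grip here from above; centred 2 mm to -x). Convex show face, pale maple, looks to +x; hollow grey-brown back to -x. 160 g, mostly foot. Origin: centre of foot underside
- purple_a: curved veneer sample, may be absent. Foot: steel slab 40 (x) x 46 (y) x 10 mm. On it an upright curved panel about 9 mm deep in x, top 90 mm over the origin, 40 mm wide in y over the flat dark lippings of its two upright edges (grip here from above; centred 2 mm to -x). Convex show face, dark purple, looks to +x; hollow grey-brown back to -x. 160 g, mostly foot. Origin: centre of foot underside
- purple_b: curved veneer sample, may be absent. Foot: steel slab 40 (x) x 46 (y) x 10 mm. On it an upright curved panel about 9 mm deep in x, top 90 mm over the origin, 40 mm wide in y over the flat dark lippings of its two upright edges (grip here from above; centred 2 mm to -x). Convex show face, dark purple, looks to +x; hollow grey-brown back to -x. 160 g, mostly foot. Origin: centre of foot underside
- station: fixed blow-off station, place and yaw vary. Origin: under the centre of its slotted aluminium grille tray, 120 (x) x 260 (y) mm, top 10 mm up. Three yellow foot outlines (46 x 52 mm) in a row along y, 80 mm apart. Blue air canister 56 mm across on a post 155 mm to +x of the row, blowing to -x over the row; post lower than the cap. Square show face to nozzle: sample x along station +x; back to it: along -x
- cap (a joint): red sprung nozzle cap on top of the canister, 36 mm across, flat top: 0 m when up, grows as it is pressed straight down, stop at 0.008 m (fully down; counts from 0.006 m). Spring force 2.8 N at the start of travel, 8.4 N at the stop; springs back up when let go
- cap_top (a point): centre of the cap's flat top face (135 mm above the table when the cap is up, the highest point of the station); moves with the cap
- nozzle (a point): outlet of the black fan nozzle at the front of the cap, 125 mm to station +x from the row of outlines and 122 mm above the table; fixed, drawn for the cap up
- mark1 (a point): centre of the yellow foot outline at the station's +y end of the row, on the grille surface; a sample's origin belongs here (within about 10 mm)
- mark2 (a point): centre of the yellow foot outline at the middle of the row, on the grille surface; a sample's origin belongs here (within about 10 mm)
- mark3 (a point): centre of the yellow foot outline at the station's -y end of the row, on the grille surface; a sample's origin belongs here (within about 10 mm)
- rack: fixed metal display rack, place and yaw vary. Origin: under the centre of its steel floor plate, 100 (x) x 250 (y) x 6 mm. Front, with three brass spring leaves, to -x; at the back, 46 mm to +x, two thin wire rails up to 88 mm high. Three clips in a row along y, 80 mm apart. Show face to the front: sample x along rack -x; the foot goes in from above
- clip1 (a point): origin of a seated sample, on the floor plate, clip at rack +y end. Each clip holds a foot between a back fence (inner face 20 mm to rack +x of here, 12 mm tall) and a brass leaf 34 mm wide (inner face 17 mm to -x at rest, gives 3 mm, 0.8 to 1.4 N)
- clip2 (a point): origin of a seated sample, on the floor plate, clip at the middle. Fence and leaf flare outwards above 12 mm, 25 degrees off vertical, up to 28 mm over the floor plate: a lead-in 7 mm wide each side. Push the foot straight down (a few N) till it stands on the plate, 6 mm above the table
- clip3 (a point): origin of a seated sample, on the floor plate, clip at rack -y end. Axes as the rack's
- rack_front (a point): a point in the air 80 mm in front (rack -x) of the rack's middle: the side from which it is looked at
- board: fixed cork sanding board, 320 (x) x 86 (y) x 6 mm; origin centre of its underside. The samples start standing on it, in a row along x, about 75 mm apart
- paperweight: round green glass paperweight, 66 mm across, 38 mm high; bystander, leave alone; origin centre of its underside
- dish: white ceramic shading dish, 90 mm across, 24 mm high; bystander, leave alone; origin centre of its underside
- burnisher: steel burnisher with wooden handle, lying, 160 mm long, 20 mm high; bystander, leave alone; origin centre of its underside
- nail_set: brass veneer nail set, lying, 95 mm long, 12 mm high; bystander, leave alone; origin centre of its underside
- glue: glue bottle, 48 mm across, 130 mm high; bystander, leave alone; origin centre of its underside
Mind the look-alikes: they are no part of the job. Leave any blue look-alike of the purple_b alone.

How it is judged:
On the way, in this order (a step that is already met when the one before it is completed fails the run):
1. every sample present stands on a yellow outline with its show face square to the nozzle, cap up ((horizontal distance between maple_a and mark1 below 0.012 m or horizontal distance between maple_a and mark2 below 0.012 m or horizontal distance between maple_a and mark3 below 0.012 m) and z of each of maple_a, maple_b, purple_a, purple_b in the frame of station below 0.014 m and angle between each of maple_a, maple_b, purple_a, purple_b's own z axis and vertical below 0.1 rad and angle between the x axis of each of maple_a, maple_b, purple_a, purple_b and the x axis of station, either way round below 0.26 rad and x of nozzle in the frame of maple_a above 0.06 m and (horizontal distance between maple_b and mark1 below 0.012 m or horizontal distance between maple_b and mark2 below 0.012 m or horizontal distance between maple_b and mark3 below 0.012 m) and x of nozzle in the frame of maple_b above 0.06 m and (horizontal distance between purple_a and mark1 below 0.012 m or horizontal distance between purple_a and mark2 below 0.012 m or horizontal distance between purple_a and mark3 below 0.012 m) and x of nozzle in the frame of purple_a above 0.06 m and (horizontal distance between purple_b and mark1 below 0.012 m or horizontal distance between purple_b and mark2 below 0.012 m or horizontal distance between purple_b and mark3 below 0.012 m) and x of nozzle in the frame of purple_b above 0.06 m and value of joint cap below 0.002 m), for 0.2 s.
2. the cap is pressed fully down while every sample stands show face to the nozzle ((horizontal distance between maple_a and mark1 below 0.012 m or horizontal distance between maple_a and mark2 below 0.012 m or horizontal distance between maple_a and mark3 below 0.012 m) and z of each of maple_a, maple_b, purple_a, purple_b in the frame of station below 0.014 m and angle between each of maple_a, maple_b, purple_a, purple_b's own z axis and vertical below 0.1 rad and angle between the x axis of each of maple_a, maple_b, purple_a, purple_b and the x axis of station, either way round below 0.26 rad and x of nozzle in the frame of maple_a above 0.06 m and (horizontal distance between maple_b and mark1 below 0.012 m or horizontal distance between maple_b and mark2 below 0.012 m or horizontal distance between maple_b and mark3 below 0.012 m) and x of nozzle in the frame of maple_b above 0.06 m and (horizontal distance between purple_a and mark1 below 0.012 m or horizontal distance between purple_a and mark2 below 0.012 m or horizontal distance between purple_a and mark3 below 0.012 m) and x of nozzle in the frame of purple_a above 0.06 m and (horizontal distance between purple_b and mark1 below 0.012 m or horizontal distance between purple_b and mark2 below 0.012 m or horizontal distance between purple_b and mark3 below 0.012 m) and x of nozzle in the frame of purple_b above 0.06 m and value of joint cap above 0.006 m), for 0.1 s.
3. the cap is up again and every sample stands on an outline turned half round, back to the nozzle ((horizontal distance between maple_a and mark1 below 0.012 m or horizontal distance between maple_a and mark2 below 0.012 m or horizontal distance between maple_a and mark3 below 0.012 m) and z of each of maple_a, maple_b, purple_a, purple_b in the frame of station below 0.014 m and angle between each of maple_a, maple_b, purple_a, purple_b's own z axis and vertical below 0.1 rad and angle between the x axis of each of maple_a, maple_b, purple_a, purple_b and the x axis of station, either way round below 0.26 rad and x of nozzle in the frame of maple_a below -0.06 m and (horizontal distance between maple_b and mark1 below 0.012 m or horizontal distance between maple_b and mark2 below 0.012 m or horizontal distance between maple_b and mark3 below 0.012 m) and x of nozzle in the frame of maple_b below -0.06 m and (horizontal distance between purple_a and mark1 below 0.012 m or horizontal distance between purple_a and mark2 below 0.012 m or horizontal distance between purple_a and mark3 below 0.012 m) and x of nozzle in the frame of purple_a below -0.06 m and (horizontal distance between purple_b and mark1 below 0.012 m or horizontal distance between purple_b and mark2 below 0.012 m or horizontal distance between purple_b and mark3 below 0.012 m) and x of nozzle in the frame of purple_b below -0.06 m and value of joint cap below 0.002 m), for 0.2 s.
4. the cap is pressed fully down again while every sample stands with its back to the nozzle ((horizontal distance between maple_a and mark1 below 0.012 m or horizontal distance between maple_a and mark2 below 0.012 m or horizontal distance between maple_a and mark3 below 0.012 m) and z of each of maple_a, maple_b, purple_a, purple_b in the frame of station below 0.014 m and angle between each of maple_a, maple_b, purple_a, purple_b's own z axis and vertical below 0.1 rad and angle between the x axis of each of maple_a, maple_b, purple_a, purple_b and the x axis of station, either way round below 0.26 rad and x of nozzle in the frame of maple_a below -0.06 m and (horizontal distance between maple_b and mark1 below 0.012 m or horizontal distance between maple_b and mark2 below 0.012 m or horizontal distance between maple_b and mark3 below 0.012 m) and x of nozzle in the frame of maple_b below -0.06 m and (horizontal distance between purple_a and mark1 below 0.012 m or horizontal distance between purple_a and mark2 below 0.012 m or horizontal distance between purple_a and mark3 below 0.012 m) and x of nozzle in the frame of purple_a below -0.06 m and (horizontal distance between purple_b and mark1 below 0.012 m or horizontal distance between purple_b and mark2 below 0.012 m or horizontal distance between purple_b and mark3 below 0.012 m) and x of nozzle in the frame of purple_b below -0.06 m and value of joint cap above 0.006 m), for 0.1 s.
At the end, for the whole second after the job is handed in: every sample present sits in a clip of the rack (within 12 mm of the clip's centre, foot down on the floor plate within 3 mm, upright within 0.1 rad, square within 0.15 rad, show face to the rack's front), released and at rest, and the cap is up (below 2 mm) ((horizontal distance between maple_a and clip1 below 0.012 m or horizontal distance between maple_a and clip2 below 0.012 m or horizontal distance between maple_a and clip3 below 0.012 m) and z of each of maple_a, maple_b, purple_a, purple_b in the frame of rack below 0.009 m and angle between each of maple_a, maple_b, purple_a, purple_b's own z axis and vertical below 0.1 rad and angle between the x axis of each of maple_a, maple_b, purple_a, purple_b and the x axis of rack, either way round below 0.15 rad and x of rack_front in the frame of maple_a above 0.04 m and linear speed of each of maple_a, maple_b, purple_a, purple_b below 0.02 m/s and (horizontal distance between maple_b and clip1 below 0.012 m or horizontal distance between maple_b and clip2 below 0.012 m or horizontal distance between maple_b and clip3 below 0.012 m) and x of rack_front in the frame of maple_b above 0.04 m and (horizontal distance between purple_a and clip1 below 0.012 m or horizontal distance between purple_a and clip2 below 0.012 m or horizontal distance between purple_a and clip3 below 0.012 m) and x of rack_front in the frame of purple_a above 0.04 m and (horizontal distance between purple_b and clip1 below 0.012 m or horizontal distance between purple_b and clip2 below 0.012 m or horizontal distance between purple_b and clip3 below 0.012 m) and x of rack_front in the frame of purple_b above 0.04 m and value of joint cap below 0.002 m); the robot touches nothing.
It fails at once if a bystander is moved more than 35 mm (distance of any of paperweight, dish, burnisher, nail_set, glue from where it was at the start of the episode above 0.035 m).
Of maple_a, maple_b, purple_a, purple_b only 2 to 3 are there at a start; the rules pass over those that are not, and their reading is None.
At some moment in a run one of maple_a, maple_b, purple_a, purple_b may be knocked a few centimetres aside while the robot is not near it.
Once in a run the grip may slacken for a moment while it holds something.
It also fails if it takes over 210 s, if anything falls off the work surface, if the arm or the gripper's body presses on something with over 40 N, if the wrist force passes 120 N, or if a joint passes its speed limit or range.

## Working session

There is one attempt and no reset: what is moved stays moved. The work goes in short steps, Python scripts to look and compute and a tool call to move; the robot and the scene stay as the last step left them, time stands still between calls to the robot, and variables do not carry over. Pictures are saved under pics/ and viewed, at most 14 in all, crops included, and the job is handed in when it is done.

Besides the shell and the picture viewer there is one more tool, called after "Emit:" by a JSON object that holds its "method" and its "body", one argument or row to a line. move_arm: Moves the arm, as the interface text tells. Its arguments: {"type":"object","properties":{"plan":{"type":"array"},"force":{"type":"number"}},"required":["plan"]}

```bash
mkdir -p pics
cat > h.py <<'E'
import numpy as np, cv2, json
from scipy.spatial.transform import Rotation as R
from workcell import readout, optics, ticket
def cam(n,save=None):
    c=optics.read_camera(n)
    if save: cv2.imwrite('pics/'+save,c['img'])
    return c
def ray(c,u,v,z):
    T=np.array(c['camera_from_world']);Rm,t=T[:3,:3],T[:3,3]
    o=-Rm.T@t; d=Rm.T@np.array([(u-c['cx'])/c['fx'],(v-c['cy'])/c['fy'],1])
    return o+d*(z-o[2])/d[2]
def proj(c,p):
    q=(np.array(c['camera_from_world'])@np.append(p,1))[:3]
    return np.array([c['fx']*q[0]/q[2]+c['cx'],c['fy']*q[1]/q[2]+c['cy']])
def st():
    s=readout.get_state(); q=s['orientation']
    return s,R.from_quat([q[1],q[2],q[3],q[0]])
E
python3 - <<'E'
from h import *
for n in('top','side'):
    c=cam(n,n+'0.png'); T=np.array(c['camera_from_world']); print(n,c['fx'],c['cx'],c['cy'],(-T[:3,:3].T@T[:3,3]).round(3),T[:3,:3].round(2).tolist())
s,r=st(); print(s, r.as_matrix().round(3))
E
```

```text
top 439.4272852392816 325.32769608707025 197.99651805881177 [0.485 0.032 1.213] [[-0.03, -1.0, -0.02], [-1.0, 0.03, -0.08], [0.08, 0.02, -1.0]]
side 378.9986944768653 317.3428056983392 198.55760973503507 [ 0.481 -0.855  0.916] [[0.99, -0.12, 0.0], [-0.08, -0.67, -0.74], [0.09, 0.74, -0.67]]
{'time_s': 0.1, 'joints': array([ 1.14801648e+00,  2.41343905e-01,  3.87938906e-03,  1.33517825e+00,
       -7.18879382e-06,  1.57080039e+00]), 'qvel': array([ 0.00049073, -0.000502  ,  0.00525895, -0.00188154, -0.00039736,
        0.00022998]), 'joint_efforts': array([ 1.58990447e-04, -3.73138797e+01,  2.53010058e+01,  1.08510547e-02,
       -4.28018086e-05,  5.07560287e-06]), 'tcp_pos': array([0.20493889, 0.4555049 , 0.2475066 ]), 'orientation': array([-1.90193164e-04,  2.09820982e-01,  9.77739384e-01, -9.03424868e-04]), 'force': array([-0.43664942,  0.7754825 ,  0.10307332]), 'torque': array([ 0.0152988 , -0.01756637,  0.02334667]), 'grasp_force': 0.0, 'width': 0.08548566304857547} [[-0.912  0.41  -0.001]
 [ 0.41   0.912 -0.002]
 [-0.    -0.002 -1.   ]]
```

View pics/top0.png

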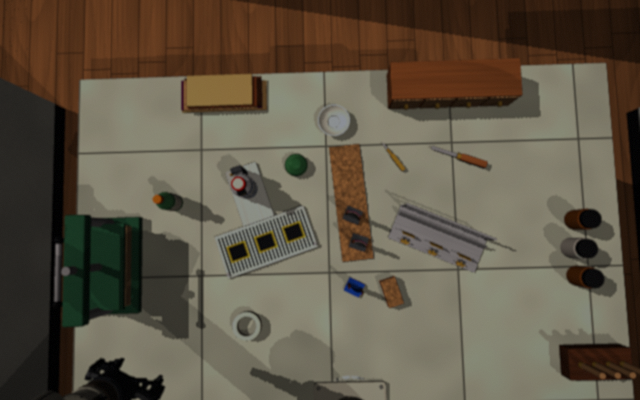

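View pics/side0.png

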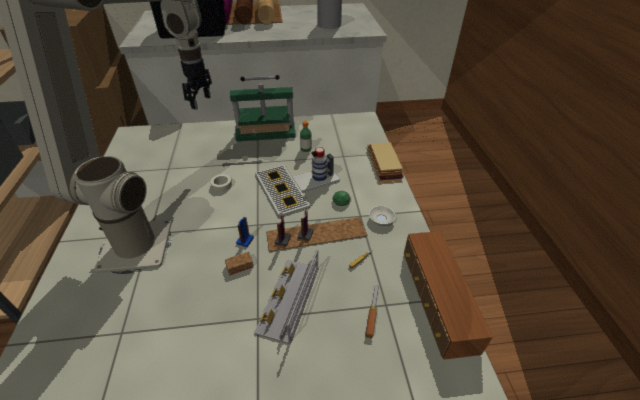

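Top view: two dark purple samples on the cork board at about (353,215) and (358,243). The blue look-alike is at (355,288), the grille marks at (238,251), (266,241), (293,231), the cap at (239,184), and the rack around (438,237). I'll enlarge these areas.

Run:
```python
from h import *
t=cv2.imread('pics/top0.png'); s=cv2.imread('pics/side0.png')
f=lambda i,x,y,w,h,k:np.clip(cv2.resize(i[y:y+h,x:x+w],None,fx=k,fy=k,interpolation=cv2.INTER_CUBIC).astype(float)*1.5,0,255).astype('uint8')
cv2.imwrite('pics/c1.png',f(t,210,150,160,120,5))
cv2.imwrite('pics/c2.png',f(t,330,180,160,120,5))
cv2.imwrite('pics/c3.png',f(s,235,140,130,100,6))
```

```text
(no output)
```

View pics/c1.png

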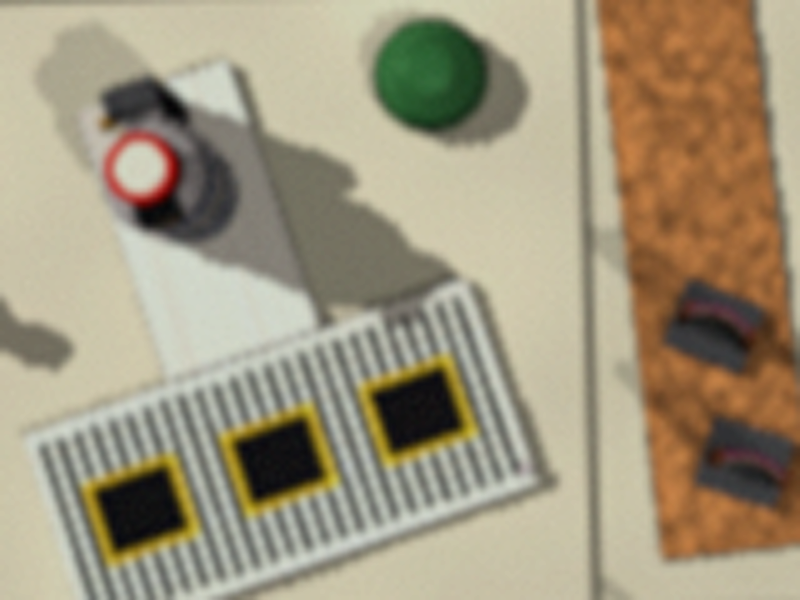

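View pics/c2.png

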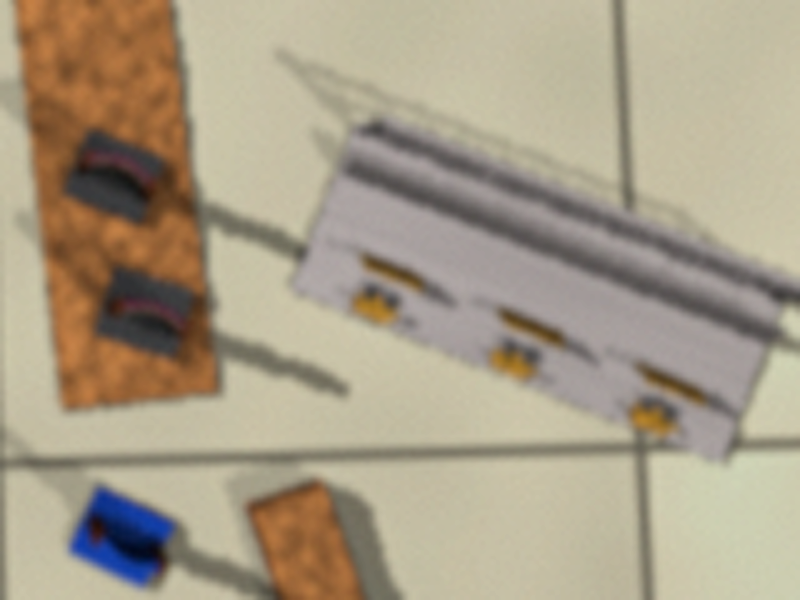

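View pics/c3.png

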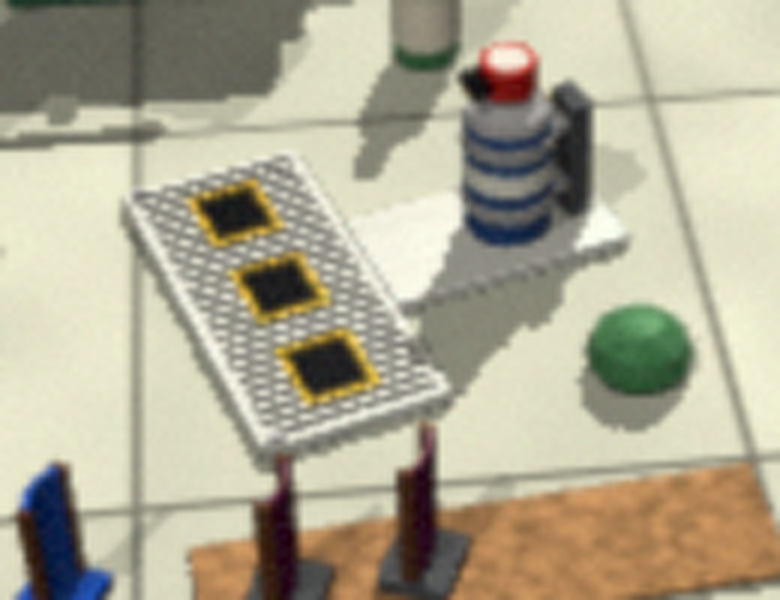

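Crop views: the arcs bulge towards image-up, so both purple show faces look to about +x. The marks in c1 are at (140,508), (279,459) and (418,411), the cap at (142,170), and the rack's front corners in c2 at (292,288) and (728,460). I'll compute poses and check them with an overlay.

```bash
cat > model.py <<'E'
from h import *
def poly(P,yaw,pts):  # local->world
    c,s=np.cos(yaw),np.sin(yaw); return [np.array([P[0]+c*x-s*y,P[1]+s*x+c*y,z]) for x,y,z in pts]
E
python3 - <<'E'
from model import *
c=cam('top'); d=cam('side')
def w(X,Y,x0,y0,z,k=5): return ray(c,x0+(X+.5)/k-.5,y0+(Y+.5)/k-.5,z)
M=[w(*p,210,150,.01) for p in((140,508),(279,459),(418,411))]
print('marks',np.round(M,4).tolist(),[np.linalg.norm(M[i]-M[i+1]) for i in(0,1)])
e=M[0]-M[2]; sy=np.arctan2(-e[0],e[1]); 
cap=w(142,170,210,150,.135); print('styaw',np.degrees(sy),'cap',cap, 'cap expected',poly(M[1],sy,[(.155,0,.135)]))
S=[]
for q in([(95,130),(168,160),(148,222),(65,192)],[(115,265),(197,297),(180,358),(97,325)]):
    C=np.array([w(*p,330,180,.016) for p in q]); o=C.mean(0)
    e=(C[0]+C[3]-C[1]-C[2])/2; yaw=np.arctan2(-e[0],e[1])
    S.append((o,yaw)); print('sample',o.round(4),np.degrees(yaw),[np.linalg.norm(C[i]-C[i-1]).round(4) for i in range(4)])
L=w(292,288,330,180,.006);Rr=w(728,460,330,180,.006); e=L-Rr; ry=np.arctan2(-e[0],e[1])
m=(L+Rr)/2; rk=m+.05*np.array([np.cos(ry),np.sin(ry),0]); print('rack',rk.round(4),np.degrees(ry),np.linalg.norm(e))
np.savez('poses.npz',M=M,sy=sy,S=[np.append(o,y) for o,y in S],rk=rk,ry=ry)
out=[]
k=4
for cc,x0,y0,W,H in((c,210,150,295,150),(d,200,140,190,210)):
    kk=2.7 if cc is c else 2.7
    im=cv2.resize(cc['img'][y0:y0+H,x0:x0+W],None,fx=kk,fy=kk,interpolation=cv2.INTER_CUBIC); im=np.clip(im*1.5,0,255).astype('uint8').copy()
    def dr(pts,col,cl=True):
        P=np.array([((proj(cc,p)-[x0,y0]+.5)*kk-.5) for p in pts]).round().astype(int); cv2.polylines(im,[P],cl,col,1)
    st0=M[1]
    for y in(.08,0,-.08):
        dr(poly(st0,sy,[(a,y+b,.01) for a,b in((-.023,-.026),(.023,-.026),(.023,.026),(-.023,.026))]),(255,0,255))
        dr(poly(rk,ry,[(a,y+b,.006) for a,b in((-.017,-.017),(.02,-.017),(.02,.017),(-.017,.017))]),(255,0,255))
        dr(poly(rk,ry,[(-.024,y-.017,.034),(-.024,y+.017,.034)]),(0,255,0),0)
    dr(poly(rk,ry,[(a,b,.006) for a,b in((-.05,-.125),(.05,-.125),(.05,.125),(-.05,.125))]),(0,0,255))
    dr(poly(rk,ry,[(.046,-.125,.088),(.046,.125,.088)]),(0,0,255),0)
    dr(poly(st0,sy,[(a,b,.01) for a,b in((-.06,-.13),(.06,-.13),(.06,.13),(-.06,.13))]),(0,0,255))
    for o,y in S:
        dr(poly(o,y,[(a,b,.016) for a,b in((-.02,-.023),(.02,-.023),(.02,.023),(-.02,.023))]),(0,255,255))
        dr(poly(o,y,[(-.002,-.02,.096),(-.002,.02,.096)]),(0,255,255),0)
    out.append(im)
h=max(i.shape[0] for i in out)
cv2.imwrite('pics/ov1.png',out[0]); cv2.imwrite('pics/ov2.png',out[1]); print([i.shape for i in out])
E
```

```text
marks [[0.4466, 0.295, 0.01], [0.4712, 0.2185, 0.01], [0.4954, 0.1419, 0.01]] [np.float64(0.08036547415241999), np.float64(0.08029824497853186)]
styaw 17.689302890735256 cap [0.6170197 0.26511   0.135    ] cap expected [array([0.61891379, 0.26561991, 0.135     ])]
sample [ 0.5372 -0.0236  0.016 ] -22.640960612707545 [np.float64(0.0376), np.float64(0.0429), np.float64(0.0355), np.float64(0.0479)]
sample [ 0.4635 -0.0366  0.016 ] -22.96268065986667 [np.float64(0.0339), np.float64(0.0475), np.float64(0.0342), np.float64(0.0481)]
rack [ 0.4706 -0.2518  0.006 ] -23.08340695881821 0.25164026144934354
[(405, 796, 3), (567, 513, 3)]
```

View pics/ov1.png

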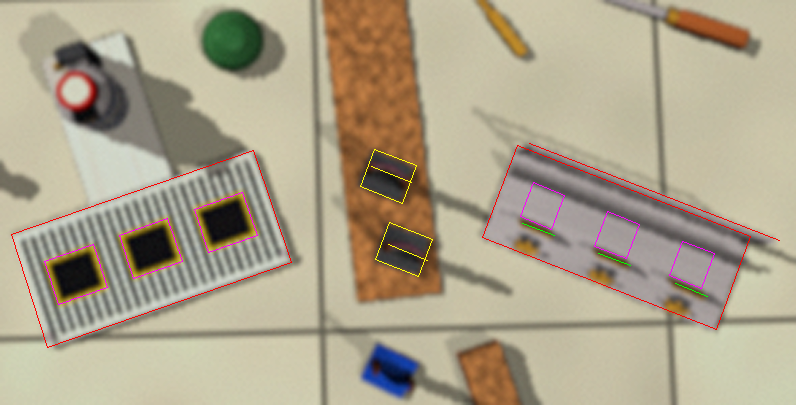

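View pics/ov2.png

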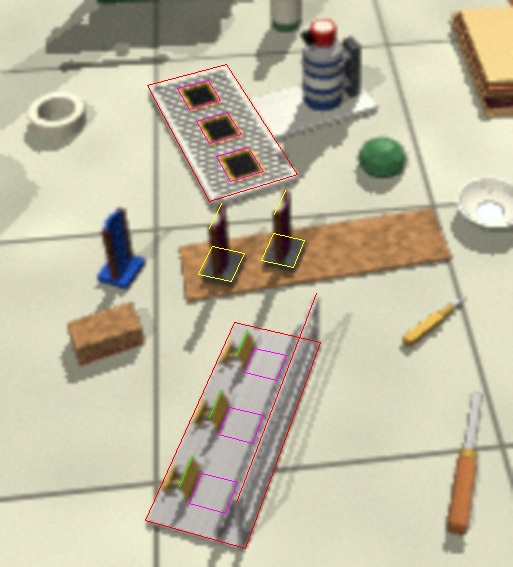

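The overlay fits in both views to about 2 mm: two purple samples, station and rack. Next I'll write a helper that gives tool-frame deltas, for a plan of mark1 and mark2 first, then clip1 and clip2.

```bash
cat > go.py <<'E'
from model import *
import sys
Z=np.load('poses.npz'); M,S,rk=Z['M'],Z['S'],Z['rk']; sy,ry=float(Z['sy']),float(Z['ry'])
def grip(o,yaw): return poly(o,yaw,[(-.002,0,0)])[0][:2]
def tgt(n,B=0):
    """grip xy and tool-y yaw (deg)"""
    k=int(n[1])-1
    if n[0]=='s': o,y=S[k][:2],S[k][3]
    if n[0]=='m': o,y=M[k],sy            # show face to nozzle
    if n[0]=='b': o,y=M[k],sy+np.pi      # back to nozzle
    if n[0]=='c': o=poly(rk,ry,[(0,(.08,0,-.08)[k],0)])[0]; y=ry+np.pi
    if n[0]=='p': return poly(M[1],sy,[(.154,0,0)])[0][:2],np.degrees(sy)+90
    return grip(o,y),np.degrees(y)+90+180*B
def rel(p,yw,n,z,B=0):
    """tool-frame mm from pose p (yaw of tool y = yw deg) to target"""
    xy,ty=tgt(n,B); d=np.append(xy,z)-p
    a=np.radians(yw); ya=np.array([np.cos(a),np.sin(a)]); xa=np.array([-np.sin(a),np.cos(a)])
    return np.array([d[:2]@xa,d[:2]@ya,-d[2]])*1000,(yw-ty+180)%360-180
def here():
    s,r=st(); m=r.as_matrix(); return s['tcp_pos'],np.degrees(np.arctan2(m[1,1],m[0,1])),s
if __name__=='__main__':
    p,yw,s=here(); print('t%.1f'%s['time_s'],p.round(4),'yaw %.1f'%yw,'q6 %.1f'%np.degrees(s['joints'][5]),'w %.4f'%s['width'],'g %.1f'%s['grasp_force'],'F',s['force'].round(1))
    for a in sys.argv[1:]:
        n,z,*b=a.split(','); d,t=rel(p,yw,n,float(z),int(b[0]) if b else 0); print(a,'shift',d.round(1),'turn z',round(t,1))
E
python3 go.py s1,.2475 s2,.2475
```

```text
t0.2 [0.205  0.4556 0.2478] yaw 65.8 q6 90.0 w 0.0855 g 0.0 F [ 0.3  0.8 -0.1]
s1,.2475 shift [-4.976e+02 -3.008e+02  3.000e-01] turn z -1.6
s2,.2475 shift [-4.357e+02 -3.429e+02  3.000e-01] turn z -1.3
```

Emit:
{"method": "move_arm", "body": {
  "plan": [
    [-33,-20,0,0,0,-1.6,75],
    [-33,-20,0,0,0,0,75],
    [-33,-20,0,0,0,0,75],
    [-33,-20,0,0,0,0,75],
    [-33,-20,0,0,0,0,75]
  ],
  "force": 40
}}

```text
time_s: 0.7
tcp_pos: [0.3186, 0.2982, 0.2482]
orientation: [0.0, 0.196, 0.981, -0.0]
force: [1.1, -0.5, -0.7]
width: 0.075
grasp_force: 0.0
```

Emit:
{"method": "move_arm", "body": {
  "plan": [
    [-33,-20,0,0,0,0,75],
    [-33,-20,0,0,0,0,75],
    [-33,-20,0,0,0,0,75],
    [-33,-20,0,0,0,0,75],
    [-33,-20,0,0,0,0,75]
  ]
}}

```text
time_s: 1.2
tcp_pos: [0.4325, 0.1423, 0.2483]
orientation: [-0.0, 0.196, 0.981, 0.0]
force: [0.3, 0.3, -0.3]
width: 0.0748
grasp_force: 0.0
```

Emit:
{"method": "move_arm", "body": {
  "plan": [
    [-33,-20,0,0,0,0,75],
    [-33,-20,0,0,0,0,75],
    [-33,-20,20,0,0,0,75],
    [-33,-20,20,0,0,0,75],
    [0,0,0,0,0,0,75]
  ]
}}

```text
time_s: 1.7
tcp_pos: [0.5234, 0.0156, 0.2048]
orientation: [-0.002, 0.199, 0.98, -0.001]
force: [-0.6, 0.3, 0.4]
width: 0.0749
grasp_force: 0.0
```

```bash
python3 go.py s1,.076
```

```text
t1.7 [0.5234 0.0156 0.2048] yaw 67.1 q6 24.7 w 0.0749 g 0.0 F [-0.6  0.3  0.4]
s1,.076 shift [-26.  -30.7 128.8] turn z -0.3
```

Emit:
{"method": "move_arm", "body": {
  "plan": [
    [-13,-15.5,5,0,0,0,75],
    [-13,-15,5,0,0,0,75],
    [0,0,30,0,0,0,75],
    [0,0,30,0,0,0,75],
    [0,0,0,0,0,0,75]
  ]
}}

```text
time_s: 2.2
tcp_pos: [0.5316, -0.0184, 0.1346]
orientation: [-0.004, 0.196, 0.981, -0.001]
force: [-0.7, 0.2, 0.3]
width: 0.0751
grasp_force: 0.0
```

```bash
python3 go.py s1,.076
python3 - <<'E'
from h import *
c=cam('top');d=cam('side')
f=lambda i,x,y,w,h,k:np.clip(cv2.resize(i[y:y+h,x:x+w],None,fx=k,fy=k,interpolation=cv2.INTER_CUBIC).astype(float)*1.5,0,255).astype('uint8')
cv2.imwrite('pics/g1.png',np.hstack([f(c['img'],320,180,70,80,5),f(d['img'],250,170,80,80,5)]))
E
```

```text
t2.2 [ 0.5316 -0.0184  0.1346] yaw 67.4 q6 20.6 w 0.0751 g 0.0 F [-0.7  0.2  0.3]
s1,.076 shift [-5.1 -2.6 58.6] turn z 0.0
```

View pics/g1.png

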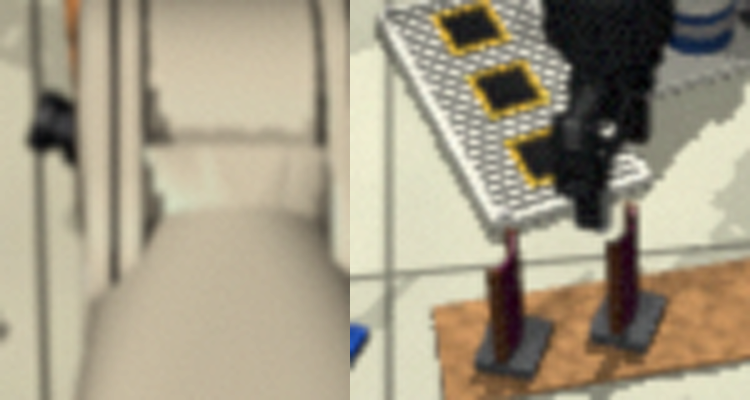

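The top view is hidden by the arm. In the side view the fingers stand above and slightly short of the far sample. I'll correct by -5, -2.5 and descend.

Emit:
{"method": "move_arm", "body": {
  "plan": [
    [-5,-2.5,18,0,0,0,75],
    [0,0,20,0,0,0,75],
    [0,0,20,0,0,0,75],
    [0,0,0,0,0,0,75],
    [0,0,0,0,0,0,75]
  ]
}}

```text
time_s: 2.8
tcp_pos: [0.5399, -0.0229, 0.082]
orientation: [0.001, 0.196, 0.981, 0.0]
force: [0.6, -0.3, 0.9]
width: 0.0751
grasp_force: 0.0
```

```bash
python3 go.py s1,.076
```

```text
t2.8 [ 0.5399 -0.0229  0.082 ] yaw 67.4 q6 20.2 w 0.0751 g 0.0 F [ 0.6 -0.3  0.9]
s1,.076 shift [ 4.2 -1.6  6. ] turn z 0.0
```

Emit:
{"method": "move_arm", "body": {
  "plan": [
    [4,-1.5,6,0,0,0,75],
    [0,0,0,0,0,0,40],
    [0,0,0,0,0,0,25],
    [0,0,0,0,0,0,25],
    [0,0,0,0,0,0,25]
  ]
}}

```text
time_s: 3.3
tcp_pos: [0.5351, -0.023, 0.075]
orientation: [0.001, 0.196, 0.981, 0.0]
force: [-0.6, 0.4, 4.4]
width: 0.0395
grasp_force: 42.0
```

Emit:
{"method": "move_arm", "body": {
  "plan": [
    [0,0,0,0,0,0,25],
    [0,0,0,0,0,0,25],
    [0,0,0,0,0,0,25]
  ]
}}

```text
time_s: 3.6
tcp_pos: [0.5352, -0.023, 0.075]
orientation: [0.001, 0.196, 0.981, 0.0]
force: [-1.8, 1.5, 6.2]
width: 0.0395
grasp_force: 42.2
```

```bash
python3 go.py s1,.076
```

```text
t3.6 [ 0.5352 -0.023   0.075 ] yaw 67.4 q6 20.2 w 0.0395 g 42.2 F [-1.8  1.5  6.2]
s1,.076 shift [-0.1  0.2 -1. ] turn z 0.0
```

Emit:
{"method": "move_arm", "body": {
  "plan": [
    [0,0,-25,0,0,0,25],
    [0,0,-30,0,0,0,25],
    [0,0,-30,0,0,-8,25],
    [0,0,-30,0,0,-8,25],
    [0,0,0,0,0,-8,25]
  ],
  "force": 60
}}

```text
time_s: 4.1
tcp_pos: [0.5371, -0.0234, 0.1934]
orientation: [0.004, -0.015, 1.0, -0.0]
force: [0.3, 0.5, -1.4]
width: 0.0393
grasp_force: 60.4
```

Emit:
{"method": "move_arm", "body": {
  "plan": [
    [0,0,0,0,0,-8,25],
    [0,0,0,0,0,-8,25],
    [0,0,0,0,0,0,25],
    [0,0,0,0,0,0,25]
  ]
}}

```text
time_s: 4.5
tcp_pos: [0.5343, -0.0232, 0.1886]
orientation: [-0.001, -0.15, 0.989, 0.0]
force: [-0.1, -1.3, -1.1]
width: 0.039
grasp_force: 60.3
```

```bash
python3 go.py m1,.19
```

```text
t4.5 [ 0.5343 -0.0232  0.1886] yaw 107.2 q6 -19.7 w 0.0390 g 60.3 F [-0.1 -1.3 -1.1]
m1,.19 shift [ -8.3 329.8  -1.4] turn z -0.5
```

Emit:
{"method": "move_arm", "body": {
  "plan": [
    [-1,30,0,0,0,0,25],
    [-1,35,0,0,0,0,25],
    [-1,35,0,0,0,0,25],
    [-1,35,0,0,0,0,25],
    [-1,35,0,0,0,0,25]
  ]
}}

```text
time_s: 5.0
tcp_pos: [0.4881, 0.1418, 0.189]
orientation: [-0.0, -0.15, 0.989, -0.0]
force: [0.7, 0.9, -2.3]
width: 0.039
grasp_force: 60.6
```

Emit:
{"method": "move_arm", "body": {
  "plan": [
    [-1,35,0,0,0,0,25],
    [-1,35,0,0,0,0,25],
    [-1,35,0,0,0,0,25],
    [0,30,0,0,0,0,25],
    [0,25,0,0,0,0,25]
  ]
}}

```text
time_s: 5.5
tcp_pos: [0.4429, 0.2958, 0.1889]
orientation: [-0.0, -0.15, 0.989, -0.0]
force: [-0.3, 0.6, -1.3]
width: 0.0392
grasp_force: 60.6
```

Emit:
{"method": "move_arm", "body": {
  "plan": [
    [0,0,20,0,0,0,25],
    [0,0,25,0,0,0,25],
    [0,0,20,0,0,0,25],
    [0,0,20,0,0,0,25],
    [0,0,0,0,0,0,25]
  ]
}}

```text
time_s: 6.0
tcp_pos: [0.4415, 0.2928, 0.1011]
orientation: [-0.003, -0.15, 0.989, -0.002]
force: [-0.8, -0.6, -1.4]
width: 0.0388
grasp_force: 60.7
```

Emit:
{"method": "move_arm", "body": {
  "plan": [
    [0,0,0,0,0,0,25],
    [0,0,0,0,0,0,25],
    [0,0,0,0,0,0,25]
  ]
}}

```text
time_s: 6.3
tcp_pos: [0.4447, 0.2948, 0.1056]
orientation: [0.001, -0.151, 0.989, 0.001]
force: [1.0, 0.3, -1.4]
width: 0.039
grasp_force: 60.7
```

```bash
python3 go.py m1,.080
```

```text
t6.3 [0.4447 0.2948 0.1056] yaw 107.3 q6 16.2 w 0.0390 g 60.7 F [ 1.   0.3 -1.4]
m1,.080 shift [ 0.1 -0.3 25.6] turn z -0.3
```

Emit:
{"method": "move_arm", "body": {
  "plan": [
    [0,0,15,0,0,0,25],
    [0,0,11,0,0,0,25],
    [0,0,0,0,0,0,25],
    [0,0,0,0,0,0,25],
    [0,0,0,0,0,0,25]
  ]
}}

```text
time_s: 6.8
tcp_pos: [0.4437, 0.2941, 0.0784]
orientation: [-0.0, -0.151, 0.989, -0.0]
force: [-1.2, -1.2, -1.6]
width: 0.0395
grasp_force: 60.3
```

Emit:
{"method": "move_arm", "body": {
  "plan": [
    [0,0,0,0,0,0,45],
    [0,0,0,0,0,0,58],
    [0,0,0,0,0,0,58],
    [0,0,-15,0,0,0,58],
    [0,0,-30,0,0,0,58]
  ]
}}

```text
time_s: 7.3
tcp_pos: [0.442, 0.2931, 0.1215]
orientation: [-0.003, -0.151, 0.989, -0.001]
force: [-0.0, 0.6, 0.7]
width: 0.0578
grasp_force: 0.0
```

Emit:
{"method": "move_arm", "body": {
  "plan": [
    [0,0,-35,0,0,0,75],
    [0,0,-35,0,0,8,75],
    [0,0,0,0,0,8,75],
    [0,0,0,0,0,8,75],
    [0,0,0,0,0,8,75]
  ]
}}

```text
time_s: 7.8
tcp_pos: [0.444, 0.2944, 0.194]
orientation: [0.001, 0.13, 0.991, 0.0]
force: [0.7, -0.0, -0.9]
width: 0.075
grasp_force: 0.0
```

Emit:
{"method": "move_arm", "body": {
  "plan": [
    [0,0,0,0,0,8,75],
    [0,0,0,0,0,0,75],
    [0,0,0,0,0,0,75]
  ]
}}

```text
time_s: 8.1
tcp_pos: [0.4438, 0.2943, 0.1934]
orientation: [0.0, 0.195, 0.981, 0.0]
force: [0.3, -0.4, 0.3]
width: 0.0749
grasp_force: 0.0
```

```bash
python3 go.py s2,.19
```

```text
t8.1 [0.4438 0.2943 0.1934] yaw 67.5 q6 56.0 w 0.0749 g 0.0 F [ 0.3 -0.4  0.3]
s2,.19 shift [-142.7 -298.2    3.4] turn z 0.5
```

Emit:
{"method": "move_arm", "body": {
  "plan": [
    [-14,-30,0,0,0,0.5,75],
    [-14,-30,0,0,0,0,75],
    [-14,-30,0,0,0,0,75],
    [-15,-30,0,0,0,0,75],
    [-15,-30,0,0,0,0,75]
  ]
}}

```text
time_s: 8.6
tcp_pos: [0.4513, 0.1268, 0.1934]
orientation: [0.0, 0.199, 0.98, 0.0]
force: [-0.1, -0.6, -0.5]
width: 0.075
grasp_force: 0.0
```

Emit:
{"method": "move_arm", "body": {
  "plan": [
    [-14,-30,0,0,0,0,75],
    [-14,-30,0,0,0,0,75],
    [-14,-30,0,0,0,0,75],
    [-14,-30,0,0,0,0,75],
    [-15,-28,0,0,0,0,75]
  ]
}}

```text
time_s: 9.1
tcp_pos: [0.4583, -0.0374, 0.1935]
orientation: [0.0, 0.199, 0.98, -0.0]
force: [1.5, -0.5, -0.1]
width: 0.0748
grasp_force: 0.0
```

Emit:
{"method": "move_arm", "body": {
  "plan": [
    [0,0,25,0,0,0,75],
    [0,0,30,0,0,0,75],
    [0,0,0,0,0,0,75],
    [0,0,0,0,0,0,75],
    [0,0,0,0,0,0,75]
  ]
}}

```text
time_s: 9.6
tcp_pos: [0.4596, -0.0358, 0.1397]
orientation: [0.001, 0.2, 0.98, 0.0]
force: [0.5, 0.7, -0.2]
width: 0.0754
grasp_force: 0.0
```

```bash
python3 go.py s2,.076;python3 - <<'E'
from h import *
d=cam('side')
f=lambda i,x,y,w,h,k:np.clip(cv2.resize(i[y:y+h,x:x+w],None,fx=k,fy=k,interpolation=cv2.INTER_CUBIC).astype(float)*1.5,0,255).astype('uint8')
cv2.imwrite('pics/g2.png',f(d['img'],235,150,110,100,5))
E
```

```text
t9.6 [ 0.4596 -0.0358  0.1397] yaw 66.9 q6 18.6 w 0.0754 g 0.0 F [ 0.5  0.7 -0.2]
s2,.076 shift [-2.   0.8 63.7] turn z -0.1
```

View pics/g2.png

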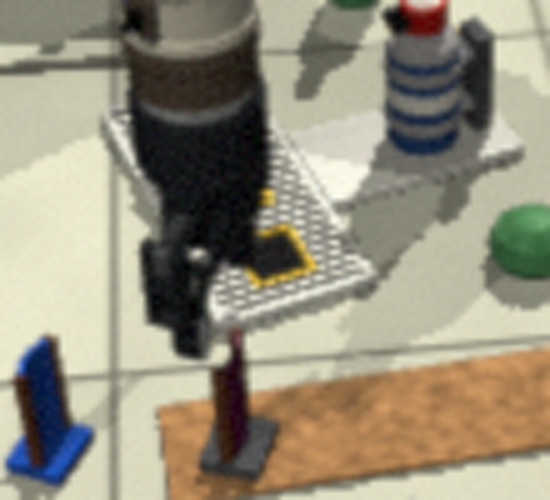

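The sample stands under the gripper at crop (235,440), in the same place as before. I'll descend and grip.

Emit:
{"method": "move_arm", "body": {
  "plan": [
    [-2,1,20,0,0,0,75],
    [0,0,20,0,0,0,75],
    [0,0,15,0,0,0,75],
    [0,0,9,0,0,0,75],
    [0,0,0,0,0,0,75]
  ]
}}

```text
time_s: 10.15
tcp_pos: [0.4606, -0.0356, 0.0741]
orientation: [-0.0, 0.2, 0.98, -0.0]
force: [-0.2, 0.3, -0.4]
width: 0.0754
grasp_force: 0.0
```

Emit:
{"method": "move_arm", "body": {
  "plan": [
    [0,0,0,0,0,0,75],
    [0,0,0,0,0,0,75],
    [0,0,0,0,0,0,45],
    [0,0,0,0,0,0,25],
    [0,0,0,0,0,0,25]
  ]
}}

```text
time_s: 10.65
tcp_pos: [0.4612, -0.0357, 0.075]
orientation: [0.001, 0.2, 0.98, 0.0]
force: [-0.4, 1.3, 3.3]
width: 0.0394
grasp_force: 59.9
```

Emit:
{"method": "move_arm", "body": {
  "plan": [
    [0,0,0,0,0,0,25],
    [0,0,0,0,0,0,25],
    [0,0,0,0,0,0,25]
  ]
}}

```text
time_s: 10.95
tcp_pos: [0.4613, -0.0357, 0.075]
orientation: [0.001, 0.2, 0.98, 0.0]
force: [-1.3, 1.5, 5.3]
width: 0.039
grasp_force: 60.0
```

```bash
python3 go.py s2,.076
```

```text
t10.9 [ 0.4613 -0.0357  0.075 ] yaw 66.9 q6 18.7 w 0.0390 g 60.0 F [-1.3  1.5  5.3]
s2,.076 shift [-0.4  0.1 -1. ] turn z -0.2
```

Emit:
{"method": "move_arm", "body": {
  "plan": [
    [0,0,-25,0,0,0,25],
    [0,0,-30,0,0,0,25],
    [0,0,-30,0,0,-8,25],
    [0,0,-30,0,0,-8,25],
    [0,0,0,0,0,-8,25]
  ]
}}

```text
time_s: 11.45
tcp_pos: [0.4632, -0.0361, 0.1931]
orientation: [0.004, -0.01, 1.0, -0.0]
force: [0.3, -0.6, -2.3]
width: 0.0394
grasp_force: 60.9
```

Emit:
{"method": "move_arm", "body": {
  "plan": [
    [0,0,0,0,0,-8,25],
    [0,0,0,0,0,-8.5,25],
    [0,0,0,0,0,0,25],
    [0,0,0,0,0,0,25]
  ]
}}

```text
time_s: 11.85
tcp_pos: [0.4604, -0.0358, 0.1888]
orientation: [-0.001, -0.15, 0.989, 0.0]
force: [-0.0, -0.8, -1.7]
width: 0.0391
grasp_force: 60.7
```

```bash
python3 go.py m2,.19
```

```text
t11.8 [ 0.4604 -0.0358  0.1888] yaw 107.2 q6 -21.6 w 0.0391 g 60.7 F [-0.  -0.8 -1.7]
m2,.19 shift [-83.6 239.7  -1.2] turn z -0.5
```

Emit:
{"method": "move_arm", "body": {
  "plan": [
    [-10,30,0,0,0,0,25],
    [-10,30,0,0,0,0,25],
    [-10,30,0,0,0,0,25],
    [-10,30,0,0,0,0,25],
    [-10,30,0,0,0,0,25]
  ]
}}

```text
time_s: 12.35
tcp_pos: [0.4634, 0.1234, 0.189]
orientation: [-0.0, -0.15, 0.989, -0.0]
force: [0.9, 0.0, -0.7]
width: 0.0394
grasp_force: 60.9
```

Emit:
{"method": "move_arm", "body": {
  "plan": [
    [-10,30,0,0,0,0,25],
    [-10,30,0,0,0,-0.5,25],
    [-13.5,29.5,0,0,0,0,25],
    [0,0,20,0,0,0,25],
    [0,0,25,0,0,0,25]
  ]
}}

```text
time_s: 12.85
tcp_pos: [0.4695, 0.2195, 0.1445]
orientation: [0.001, -0.155, 0.988, 0.0]
force: [0.3, -0.6, -2.5]
width: 0.039
grasp_force: 61.1
```

Emit:
{"method": "move_arm", "body": {
  "plan": [
    [0,0,20,0,0,0,25],
    [0,0,20,0,0,0,25],
    [0,0,0,0,0,0,25],
    [0,0,0,0,0,0,25],
    [0,0,0,0,0,0,25]
  ]
}}

```text
time_s: 13.35
tcp_pos: [0.4695, 0.2181, 0.1054]
orientation: [0.001, -0.155, 0.988, 0.0]
force: [-0.2, 0.2, -1.1]
width: 0.0391
grasp_force: 61.0
```

```bash
python3 go.py m2,.080
```

```text
t13.3 [0.4695 0.2181 0.1054] yaw 107.8 q6 7.1 w 0.0391 g 61.0 F [-0.2  0.2 -1.1]
m2,.080 shift [ 0.2 -0.1 25.4] turn z 0.1
```

Emit:
{"method": "move_arm", "body": {
  "plan": [
    [0,0,15,0,0,0,25],
    [0,0,11,0,0,0,25],
    [0,0,0,0,0,0,25],
    [0,0,0,0,0,0,25],
    [0,0,0,0,0,0,25]
  ]
}}

```text
time_s: 13.85
tcp_pos: [0.4689, 0.2178, 0.0787]
orientation: [0.0, -0.155, 0.988, 0.0]
force: [-0.1, -0.6, 0.2]
width: 0.039
grasp_force: 61.3
```

Emit:
{"method": "move_arm", "body": {
  "plan": [
    [0,0,0,0,0,0,45],
    [0,0,0,0,0,0,58],
    [0,0,0,0,0,0,58],
    [0,0,-15,0,0,0,58],
    [0,0,-30,0,0,0,58]
  ]
}}

```text
time_s: 14.35
tcp_pos: [0.4667, 0.2168, 0.1215]
orientation: [-0.003, -0.155, 0.988, -0.001]
force: [-0.1, -0.5, 0.1]
width: 0.0578
grasp_force: 0.0
```

Emit:
{"method": "move_arm", "body": {
  "plan": [
    [0,0,-35,0,0,0,58],
    [0,0,-40,0,0,0,0],
    [0,0,0,0,0,0,0],
    [0,0,0,0,0,0,0],
    [0,0,0,0,0,0,0]
  ]
}}

```text
time_s: 14.85
tcp_pos: [0.4679, 0.2174, 0.1973]
orientation: [-0.001, -0.155, 0.988, -0.0]
force: [0.1, -0.6, 0.8]
width: 0.0005
grasp_force: 0.0
```

```bash
python3 go.py p1,.170
```

```text
t14.8 [0.4679 0.2174 0.1973] yaw 107.9 q6 7.0 w 0.0005 g 0.0 F [ 0.1 -0.6  0.8]
p1,.170 shift [-157.5   -0.4   27.3] turn z 0.2
```

Moving over the cap. From there I'll check both samples in the pictures before pressing.

Emit:
{"method": "move_arm", "body": {
  "plan": [
    [-32,0,0,0,0,0,0],
    [-32,0,0,0,0,0,0],
    [-32,0,0,0,0,0,0],
    [-32,0,0,0,0,0,0],
    [-29.5,0,0,0,0,0,0]
  ]
}}

```text
time_s: 15.35
tcp_pos: [0.6189, 0.2661, 0.1957]
orientation: [-0.002, -0.155, 0.988, -0.0]
force: [0.6, 1.0, 0.4]
width: 0.0004
grasp_force: 0.0
```

Emit:
{"method": "move_arm", "body": {
  "plan": [
    [0,0,12,0,0,0,0],
    [0,0,15,0,0,0,0],
    [0,0,0,0,0,0,0],
    [0,0,0,0,0,0,0],
    [0,0,0,0,0,0,0]
  ]
}}

```text
time_s: 15.85
tcp_pos: [0.6182, 0.266, 0.1718]
orientation: [0.0, -0.155, 0.988, 0.0]
force: [-0.2, 0.4, 1.0]
width: 0.0
grasp_force: 0.0
```

```bash
cat > look.py <<'E'
from go import *
import sys
def dr(im,cc,x0,y0,k,pts,col,cl=True):
    P=np.array([((proj(cc,p)-[x0,y0]+.5)*k-.5) for p in pts]).round().astype(int); cv2.polylines(im,[P],cl,col,1)
def look(name,items,wins):
    out=[]
    for n,x0,y0,W,H,k in wins:
        cc=cam(n); im=np.clip(cv2.resize(cc['img'][y0:y0+H,x0:x0+W],None,fx=k,fy=k,interpolation=cv2.INTER_CUBIC)*1.5,0,255).astype('uint8').copy()
        for o,y,z in items:
            dr(im,cc,x0,y0,k,poly(o,y,[(a,b,z+.01) for a,b in((-.02,-.023),(.02,-.023),(.02,.023),(-.02,.023))]),(0,255,255))
            dr(im,cc,x0,y0,k,poly(o,y,[(-.002,-.02,z+.09),(-.002,.02,z+.09)]),(0,255,255),0)
        out.append(im)
    cv2.imwrite('pics/'+name,np.hstack(out))
E
python3 go.py p1,.152; python3 -c "
from look import *
look('k1.png',[(M[0],sy,.01),(M[1],sy,.01)],[('top',210,170,75,100,5),('side',250,130,80,100,5)])"
```

```text
t15.8 [0.6182 0.266  0.1718] yaw 107.9 q6 5.4 w 0.0000 g 0.0 F [-0.2  0.4  1. ]
p1,.152 shift [ 0.4 -0.6 19.8] turn z 0.2
```

View pics/k1.png

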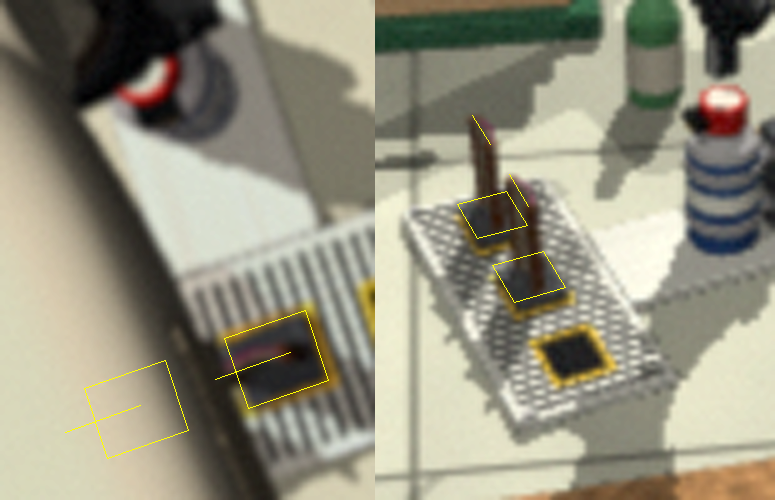

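Both samples stand on their outlines, foot boxes matching at crop (275,360) and (492,215), with the closed fingers above the cap. Pressing.

Emit:
{"method": "move_arm", "body": {
  "plan": [
    [0,0,15,0,0,0,0],
    [0,0,7,0,0,0,0],
    [0,0,3,0,0,0,0],
    [0,0,2,0,0,0,0],
    [0,0,0,0,0,0,0]
  ]
}}

```text
time_s: 16.45
tcp_pos: [0.6187, 0.2662, 0.1462]
orientation: [0.001, -0.155, 0.988, 0.0]
force: [-3.5, -0.5, 7.1]
width: 0.0001
grasp_force: 3.4
```

Emit:
{"method": "move_arm", "body": {
  "plan": [
    [0,0,1.5,0,0,0,0],
    [0,0,0,0,0,0,0],
    [0,0,0,0,0,0,0]
  ]
}}

```text
time_s: 16.75
tcp_pos: [0.6187, 0.2662, 0.1453]
orientation: [0.001, -0.155, 0.988, 0.0]
force: [-3.0, -1.0, 8.2]
width: 0.0
grasp_force: 3.7
```

Emit:
{"method": "move_arm", "body": {
  "plan": [
    [0,0,1.5,0,0,0,0],
    [0,0,0,0,0,0,0],
    [0,0,0,0,0,0,0]
  ]
}}

```text
time_s: 17.05
tcp_pos: [0.6187, 0.2662, 0.1441]
orientation: [0.001, -0.155, 0.988, 0.0]
force: [-2.3, -1.2, 9.1]
width: -0.0001
grasp_force: 4.2
```

Emit:
{"method": "move_arm", "body": {
  "plan": [
    [0,0,-10,0,0,0,0],
    [0,0,-30,0,0,0,0],
    [0,0,-20,0,0,0,0],
    [0,0,0,0,0,0,0],
    [0,0,0,0,0,0,58]
  ]
}}

```text
time_s: 17.55
tcp_pos: [0.6186, 0.2661, 0.2016]
orientation: [0.0, -0.155, 0.988, 0.0]
force: [-0.0, -0.3, -1.3]
width: 0.0131
grasp_force: 0.0
```

```bash
python3 go.py m1,.19 m2,.19
```

```text
t17.6 [0.6186 0.2661 0.2016] yaw 107.9 q6 5.4 w 0.0131 g 0.0 F [-0.  -0.3 -1.3]
m1,.19 shift [156.9  80.3  11.6] turn z 0.2
m2,.19 shift [156.9  -0.   11.6] turn z 0.2
```

Emit:
{"method": "move_arm", "body": {
  "plan": [
    [31,16,0,0,0,0,58],
    [32,16,0,0,0,0,58],
    [32,16,0,0,0,0,58],
    [31,16,0,0,0,0,58],
    [31,16,0,0,0,0,58]
  ]
}}

```text
time_s: 18.05
tcp_pos: [0.4421, 0.2934, 0.1994]
orientation: [-0.002, -0.155, 0.988, -0.001]
force: [-1.0, 1.0, 0.3]
width: 0.0579
grasp_force: 0.0
```

Emit:
{"method": "move_arm", "body": {
  "plan": [
    [0,0,25,0,0,0,58],
    [0,0,25,0,0,0,58],
    [0,0,0,0,0,0,58],
    [0,0,0,0,0,0,58],
    [0,0,0,0,0,0,58]
  ]
}}

```text
time_s: 18.55
tcp_pos: [0.4451, 0.2942, 0.1519]
orientation: [0.0, -0.155, 0.988, 0.0]
force: [-0.4, 0.3, 0.2]
width: 0.0579
grasp_force: 0.0
```

```bash
python3 go.py m1,.080
```

```text
t18.6 [0.4451 0.2942 0.1519] yaw 107.9 q6 15.6 w 0.0579 g 0.0 F [-0.4  0.3  0.2]
m1,.080 shift [ 0.4  0.3 71.9] turn z 0.2
```

Emit:
{"method": "move_arm", "body": {
  "plan": [
    [0,0,20,0,0,0,58],
    [0,0,20,0,0,0,58],
    [0,0,20,0,0,0,58],
    [0,0,13,0,0,0,58],
    [0,0,0,0,0,0,58]
  ]
}}

```text
time_s: 19.05
tcp_pos: [0.4442, 0.2935, 0.0774]
orientation: [-0.001, -0.155, 0.988, -0.0]
force: [0.8, -0.1, 0.8]
width: 0.058
grasp_force: 0.0
```

Emit:
{"method": "move_arm", "body": {
  "plan": [
    [0,0,0,0,0,0,58],
    [0,0,0,0,0,0,25],
    [0,0,0,0,0,0,25],
    [0,0,0,0,0,0,25],
    [0,0,0,0,0,0,25]
  ]
}}

```text
time_s: 19.55
tcp_pos: [0.4457, 0.2949, 0.0799]
orientation: [0.002, -0.155, 0.988, 0.001]
force: [0.0, 0.2, 5.7]
width: 0.0389
grasp_force: 61.0
```

Emit:
{"method": "move_arm", "body": {
  "plan": [
    [0,0,-10,0,0,0,25],
    [0,0,-20,0,0,0,25],
    [0,0,-10,0,0,-8.5,25],
    [0,0,0,0,0,-8.5,25],
    [0,0,0,0,0,-8.5,25]
  ]
}}

```text
time_s: 20.05
tcp_pos: [0.4445, 0.2939, 0.119]
orientation: [0.0, -0.372, 0.928, -0.0]
force: [-0.8, -0.8, -1.4]
width: 0.0391
grasp_force: 60.4
```

Emit:
{"method": "move_arm", "body": {
  "plan": [
    [0,0,0,0,0,-8.5,25],
    [0,0,0,0,0,-8.5,25],
    [0,0,0,0,0,-8.5,25],
    [0,0,0,0,0,-8.5,25],
    [0,0,0,0,0,-8.5,25]
  ]
}}

```text
time_s: 20.55
tcp_pos: [0.4441, 0.2936, 0.1183]
orientation: [-0.001, -0.683, 0.73, 0.0]
force: [1.0, 0.3, -1.5]
width: 0.039
grasp_force: 60.5
```

Emit:
{"method": "move_arm", "body": {
  "plan": [
    [0,0,0,0,0,-8.5,25],
    [0,0,0,0,0,-8.5,25],
    [0,0,0,0,0,-8.5,25],
    [0,0,0,0,0,-8.5,25],
    [0,0,0,0,0,-8.5,25]
  ]
}}

```text
time_s: 21.05
tcp_pos: [0.4441, 0.2936, 0.1183]
orientation: [0.001, 0.902, -0.433, -0.0]
force: [0.0, -0.0, -0.7]
width: 0.039
grasp_force: 60.5
```

Emit:
{"method": "move_arm", "body": {
  "plan": [
    [0,0,0,0,0,-8.5,25],
    [0,0,0,0,0,-8.5,25],
    [0,0,0,0,0,-8.5,25],
    [0,0,0,0,0,-8.5,25],
    [0,0,0,0,0,-8.5,25]
  ]
}}

```text
time_s: 21.55
tcp_pos: [0.4441, 0.2936, 0.1183]
orientation: [0.0, 0.997, -0.077, -0.0]
force: [-0.4, 1.5, -1.0]
width: 0.039
grasp_force: 60.5
```

Emit:
{"method": "move_arm", "body": {
  "plan": [
    [0,0,0,0,0,-8.5,25],
    [0,0,0,0,0,-8.5,25],
    [0,0,0,0,0,0,25],
    [0,0,0,0,0,0,25]
  ]
}}

```text
time_s: 21.95
tcp_pos: [0.4443, 0.2938, 0.1183]
orientation: [0.0, 0.998, 0.067, -0.0]
force: [-0.2, 0.7, -1.4]
width: 0.0392
grasp_force: 60.5
```

```bash
python3 go.py b1,.080
```

```text
t21.9 [0.4443 0.2938 0.1183] yaw -82.3 q6 -154.2 w 0.0392 g 60.5 F [-0.2  0.7 -1.4]
b1,.080 shift [ 4.4 -1.2 38.3] turn z -10.0
```

Emit:
{"method": "move_arm", "body": {
  "plan": [
    [0,0,0,0,0,-5,25],
    [0,0,0,0,0,-5,25],
    [4,-0.5,10,0,0,0,25],
    [0,0,12,0,0,0,25],
    [0,0,0,0,0,0,25]
  ]
}}

```text
time_s: 22.45
tcp_pos: [0.4467, 0.2947, 0.0937]
orientation: [0.001, 0.988, 0.154, -0.002]
force: [-1.0, 0.4, -0.9]
width: 0.0393
grasp_force: 60.5
```

Emit:
{"method": "move_arm", "body": {
  "plan": [
    [0,0,8,0,0,0,25],
    [0,0,8,0,0,0,25],
    [0,0,0,0,0,0,25],
    [0,0,0,0,0,0,25],
    [0,0,0,0,0,0,25]
  ]
}}

```text
time_s: 22.95
tcp_pos: [0.448, 0.2957, 0.08]
orientation: [0.0, 0.988, 0.155, -0.0]
force: [0.1, -0.5, -1.3]
width: 0.039
grasp_force: 60.9
```

```bash
python3 go.py b1,.080
```

```text
t22.9 [0.448  0.2957 0.08  ] yaw -72.1 q6 -164.4 w 0.0390 g 60.9 F [ 0.1 -0.5 -1.3]
b1,.080 shift [0.4 0.2 0. ] turn z 0.2
```

Emit:
{"method": "move_arm", "body": {
  "plan": [
    [0,0,1,0,0,0,25],
    [0,0,0,0,0,0,45],
    [0,0,0,0,0,0,58],
    [0,0,0,0,0,0,58],
    [0,0,-15,0,0,0,58]
  ]
}}

```text
time_s: 23.45
tcp_pos: [0.4468, 0.2948, 0.0926]
orientation: [0.001, 0.988, 0.155, -0.002]
force: [1.1, 0.2, -0.6]
width: 0.0581
grasp_force: 0.0
```

Emit:
{"method": "move_arm", "body": {
  "plan": [
    [0,0,-30,0,0,0,58],
    [0,0,-30,0,0,0,58],
    [0,0,0,0,0,0,58],
    [0,0,0,0,0,0,58],
    [0,0,0,0,0,0,58]
  ]
}}

```text
time_s: 23.95
tcp_pos: [0.4475, 0.2953, 0.1533]
orientation: [0.0, 0.988, 0.155, -0.001]
force: [0.3, 0.5, 0.4]
width: 0.058
grasp_force: 0.0
```

```bash
python3 go.py m2,.154,1
```

```text
t23.9 [0.4475 0.2953 0.1533] yaw -72.1 q6 -164.5 w 0.0580 g 0.0 F [0.3 0.5 0.4]
m2,.154,1 shift [-3.  80.3 -0.7] turn z 0.2
```

Emit:
{"method": "move_arm", "body": {
  "plan": [
    [-1,27,0,0,0,0.2,58],
    [-1,27,0,0,0,0,58],
    [-1,26.5,0,0,0,0,58],
    [0,0,10,0,0,0,58],
    [0,0,0,0,0,0,58]
  ]
}}

```text
time_s: 24.45
tcp_pos: [0.4684, 0.2171, 0.1418]
orientation: [0.0, 0.988, 0.153, -0.002]
force: [-0.2, -0.1, -0.3]
width: 0.0578
grasp_force: 0.0
```

Emit:
{"method": "move_arm", "body": {
  "plan": [
    [0,0,0,0,0,0,58],
    [0,0,0,0,0,0,58]
  ]
}}

```text
time_s: 24.65
tcp_pos: [0.4695, 0.2189, 0.144]
orientation: [0.0, 0.988, 0.154, -0.0]
force: [-0.1, 0.1, -0.2]
width: 0.058
grasp_force: 0.0
```

```bash
python3 go.py m2,.079,1; python3 -c "
from look import *
look('k2.png',[(M[0],sy+np.pi,.01),(M[1],sy,.01)],[('side',250,130,80,100,5)])"
```

```text
t24.6 [0.4695 0.2189 0.144 ] yaw -72.3 q6 -172.8 w 0.0580 g 0.0 F [-0.1  0.1 -0.2]
m2,.079,1 shift [-0.4  0.8 65. ] turn z 0.1
```

View pics/k2.png

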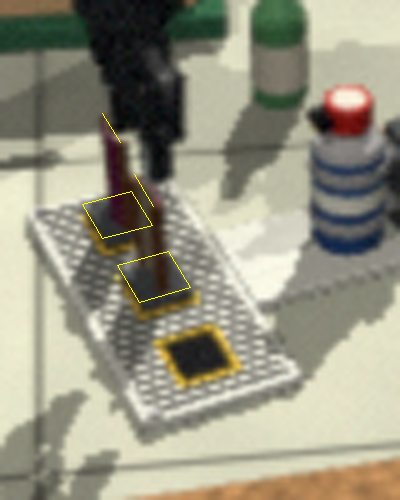

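The mark1 sample now shows its purple face away from the nozzle and sits on its outline. The mark2 sample is in place under the gripper, which goes down to turn it.

Emit:
{"method": "move_arm", "body": {
  "plan": [
    [0,1,20,0,0,0,58],
    [0,0,20,0,0,0,58],
    [0,0,15,0,0,0,58],
    [0,0,10,0,0,0,58],
    [0,0,0,0,0,0,58]
  ]
}}

```text
time_s: 25.2
tcp_pos: [0.4691, 0.2172, 0.0781]
orientation: [0.0, 0.988, 0.154, -0.001]
force: [0.4, -0.9, 0.2]
width: 0.058
grasp_force: 0.0
```

Emit:
{"method": "move_arm", "body": {
  "plan": [
    [0,0,0,0,0,0,58],
    [0,0,0,0,0,0,25],
    [0,0,0,0,0,0,25],
    [0,0,0,0,0,0,25],
    [0,0,0,0,0,0,25]
  ]
}}

```text
time_s: 25.7
tcp_pos: [0.4711, 0.2178, 0.0805]
orientation: [-0.001, 0.988, 0.154, 0.001]
force: [0.1, 1.4, 5.9]
width: 0.0388
grasp_force: 60.8
```

Emit:
{"method": "move_arm", "body": {
  "plan": [
    [0,0,-10,0,0,0,25],
    [0,0,-20,0,0,0,25],
    [0,0,-10,0,0,8.5,25],
    [0,0,0,0,0,8.5,25],
    [0,0,0,0,0,8.5,25]
  ]
}}

```text
time_s: 26.2
tcp_pos: [0.4701, 0.2169, 0.1199]
orientation: [0.0, 0.997, -0.071, 0.0]
force: [0.0, 0.1, -2.0]
width: 0.0388
grasp_force: 60.4
```

Emit:
{"method": "move_arm", "body": {
  "plan": [
    [0,0,0,0,0,8.5,25],
    [0,0,0,0,0,8.5,25],
    [0,0,0,0,0,8.5,25],
    [0,0,0,0,0,8.5,25],
    [0,0,0,0,0,8.5,25]
  ]
}}

```text
time_s: 26.7
tcp_pos: [0.4697, 0.2167, 0.1193]
orientation: [0.001, 0.904, -0.428, -0.0]
force: [0.1, 0.3, -2.2]
width: 0.039
grasp_force: 60.4
```

Emit:
{"method": "move_arm", "body": {
  "plan": [
    [0,0,0,0,0,8.5,25],
    [0,0,0,0,0,8.5,25],
    [0,0,0,0,0,8.5,25],
    [0,0,0,0,0,8.5,25],
    [0,0,0,0,0,8.5,25]
  ]
}}

```text
time_s: 27.2
tcp_pos: [0.4697, 0.2167, 0.1193]
orientation: [-0.001, -0.687, 0.727, 0.0]
force: [0.7, 0.5, -1.2]
width: 0.0389
grasp_force: 60.4
```

Emit:
{"method": "move_arm", "body": {
  "plan": [
    [0,0,0,0,0,8.5,25],
    [0,0,0,0,0,8.5,25],
    [0,0,0,0,0,8.5,25],
    [0,0,0,0,0,8.5,25],
    [0,0,0,0,0,8.5,25]
  ]
}}

```text
time_s: 27.7
tcp_pos: [0.4697, 0.2167, 0.1193]
orientation: [-0.001, -0.377, 0.926, -0.0]
force: [0.3, 0.1, -1.4]
width: 0.0387
grasp_force: 60.4
```

Emit:
{"method": "move_arm", "body": {
  "plan": [
    [0,0,0,0,0,8.5,25],
    [0,0,0,0,0,8.5,25],
    [0,0,0,0,0,8.5,25],
    [0,0,0,0,0,0,25],
    [0,0,0,0,0,0,25]
  ]
}}

```text
time_s: 28.2
tcp_pos: [0.47, 0.217, 0.1193]
orientation: [-0.0, -0.168, 0.986, -0.0]
force: [-0.3, -0.3, -1.1]
width: 0.0393
grasp_force: 60.4
```

```bash
python3 go.py b2,.080,1
```

```text
t28.2 [0.47   0.217  0.1193] yaw 109.3 q6 5.4 w 0.0393 g 60.4 F [-0.3 -0.3 -1.1]
b2,.080,1 shift [-3.7  1.  39.3] turn z 1.7
```

Emit:
{"method": "move_arm", "body": {
  "plan": [
    [-3.7,1,0,0,0,1.7,25],
    [0,0,15,0,0,0,25],
    [0,0,15,0,0,0,25],
    [0,0,7,0,0,0,25],
    [0,0,0,0,0,0,25]
  ]
}}

```text
time_s: 28.7
tcp_pos: [0.4729, 0.2191, 0.0817]
orientation: [-0.001, -0.152, 0.988, -0.0]
force: [0.8, 0.2, -1.3]
width: 0.0387
grasp_force: 60.6
```

Emit:
{"method": "move_arm", "body": {
  "plan": [
    [0,0,1.5,0,0,0,25],
    [0,0,0,0,0,0,25],
    [0,0,0,0,0,0,25]
  ]
}}

```text
time_s: 29.0
tcp_pos: [0.4736, 0.2195, 0.0812]
orientation: [0.0, -0.152, 0.988, 0.0]
force: [0.2, -0.3, -1.4]
width: 0.0393
grasp_force: 60.6
```

```bash
python3 go.py b2,.080,1
```

```text
t29.0 [0.4736 0.2195 0.0812] yaw 107.5 q6 7.4 w 0.0393 g 60.6 F [ 0.2 -0.3 -1.4]
b2,.080,1 shift [ 0.5 -0.2  1.2] turn z -0.2
```

Emit:
{"method": "move_arm", "body": {
  "plan": [
    [0,0,1.5,0,0,0,25],
    [0,0,0,0,0,0,25],
    [0,0,0,0,0,0,45],
    [0,0,0,0,0,0,58],
    [0,0,0,0,0,0,58]
  ]
}}

```text
time_s: 29.5
tcp_pos: [0.4734, 0.2194, 0.0793]
orientation: [0.0, -0.152, 0.988, 0.0]
force: [-0.2, -0.1, -0.3]
width: 0.0578
grasp_force: 0.0
```

Emit:
{"method": "move_arm", "body": {
  "plan": [
    [0,0,-15,0,0,0,58],
    [0,0,-30,0,0,0,58],
    [0,0,-35,0,0,0,58],
    [0,0,-40,0,0,0,0],
    [0,0,0,0,0,0,0]
  ]
}}

```text
time_s: 30.0
tcp_pos: [0.4766, 0.2209, 0.2052]
orientation: [0.005, -0.152, 0.988, 0.002]
force: [0.7, 0.4, -0.3]
width: 0.0299
grasp_force: 0.0
```

Emit:
{"method": "move_arm", "body": {
  "plan": [
    [0,0,0,0,0,0,0],
    [0,0,0,0,0,0,0],
    [0,0,0,0,0,0,0]
  ]
}}

```text
time_s: 30.3
tcp_pos: [0.4724, 0.2189, 0.1977]
orientation: [-0.002, -0.152, 0.988, -0.0]
force: [-0.2, 0.2, -0.1]
width: -0.0002
grasp_force: 0.0
```

```bash
python3 go.py p1,.170
```

```text
t30.3 [0.4724 0.2189 0.1977] yaw 107.5 q6 7.4 w -0.0002 g 0.0 F [-0.2  0.2 -0.1]
p1,.170 shift [-152.8    0.5   27.7] turn z -0.2
```

Emit:
{"method": "move_arm", "body": {
  "plan": [
    [-31,0,0,0,0,0,0],
    [-31,0,0,0,0,0,0],
    [-31,0,0,0,0,0,0],
    [-31,0,0,0,0,0,0],
    [-29,0,0,0,0,0,0]
  ]
}}

```text
time_s: 30.8
tcp_pos: [0.6199, 0.2654, 0.1973]
orientation: [-0.001, -0.152, 0.988, -0.0]
force: [0.7, -0.0, 0.4]
width: 0.0
grasp_force: 0.0
```

Emit:
{"method": "move_arm", "body": {
  "plan": [
    [0,0,12,0,0,0,0],
    [0,0,15,0,0,0,0],
    [0,0,0,0,0,0,0],
    [0,0,0,0,0,0,0],
    [0,0,0,0,0,0,0]
  ]
}}

```text
time_s: 31.3
tcp_pos: [0.619, 0.2653, 0.1729]
orientation: [0.0, -0.152, 0.988, 0.0]
force: [0.7, 0.3, 0.4]
width: -0.0
grasp_force: 0.0
```

```bash
python3 go.py p1,.152; python3 -c "
from look import *
look('k3.png',[(M[0],sy+np.pi,.01),(M[1],sy+np.pi,.01)],[('top',210,170,75,100,5),('side',250,130,80,100,5)])"
```

```text
t31.3 [0.619  0.2653 0.1729] yaw 107.5 q6 5.7 w -0.0000 g 0.0 F [0.7 0.3 0.4]
p1,.152 shift [ 1.   0.3 20.9] turn z -0.2
```

View pics/k3.png

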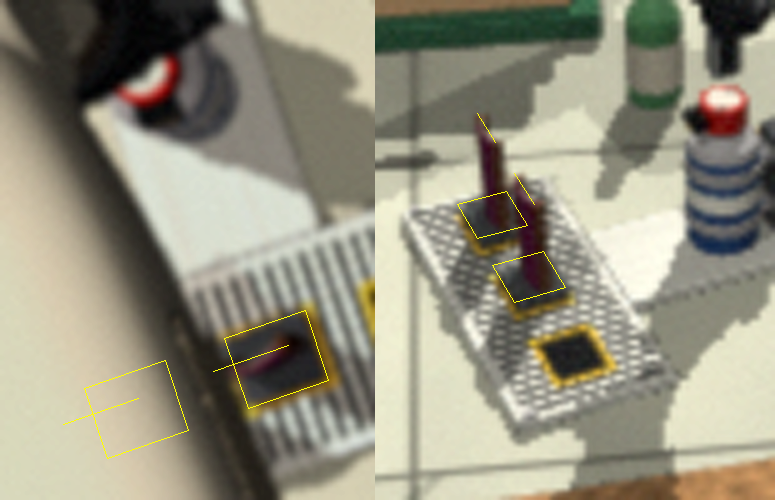

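Both samples are on their outlines with their backs to the nozzle. They show purple towards the -x side in the side crop, at (490,180) and (533,240). Second press.

Emit:
{"method": "move_arm", "body": {
  "plan": [
    [0,0,16,0,0,0,0],
    [0,0,7,0,0,0,0],
    [0,0,3,0,0,0,0],
    [0,0,2,0,0,0,0],
    [0,0,2,0,0,0,0]
  ]
}}

```text
time_s: 31.9
tcp_pos: [0.6194, 0.2654, 0.1445]
orientation: [0.001, -0.152, 0.988, 0.0]
force: [-2.4, -0.6, 7.5]
width: -0.0
grasp_force: 4.0
```

Emit:
{"method": "move_arm", "body": {
  "plan": [
    [0,0,1,0,0,0,0],
    [0,0,0,0,0,0,0],
    [0,0,0,0,0,0,0]
  ]
}}

```text
time_s: 32.2
tcp_pos: [0.6194, 0.2654, 0.1441]
orientation: [0.001, -0.152, 0.988, 0.0]
force: [-2.2, -1.1, 8.8]
width: 0.0001
grasp_force: 4.3
```

Emit:
{"method": "move_arm", "body": {
  "plan": [
    [0,0,-10,0,0,0,0],
    [0,0,-30,0,0,0,0],
    [0,0,-20,0,0,0,0],
    [15,0,0,0,0,0,58],
    [30,0,0,0,0,0,58]
  ]
}}

```text
time_s: 32.7
tcp_pos: [0.5777, 0.2522, 0.2022]
orientation: [0.002, -0.152, 0.988, 0.0]
force: [-0.8, 0.3, 0.1]
width: 0.0282
grasp_force: 0.0
```

Emit:
{"method": "move_arm", "body": {
  "plan": [
    [30,0,0,0,0,0,58],
    [30,0,0,0,0,0,58],
    [30,0,0,0,0,0,58],
    [18,0,20,0,0,0,58],
    [0,0,20,0,0,0,58]
  ]
}}

```text
time_s: 33.2
tcp_pos: [0.4714, 0.2188, 0.1623]
orientation: [0.0, -0.152, 0.988, 0.0]
force: [0.5, 0.4, -0.5]
width: 0.0583
grasp_force: 0.0
```

Emit:
{"method": "move_arm", "body": {
  "plan": [
    [0,0,0,0,0,0,58],
    [0,0,0,0,0,0,58],
    [0,0,0,0,0,0,58]
  ]
}}

```text
time_s: 33.5
tcp_pos: [0.4744, 0.2198, 0.1625]
orientation: [0.001, -0.152, 0.988, 0.0]
force: [-0.1, -0.5, -0.4]
width: 0.0582
grasp_force: 0.0
```

```bash
python3 go.py b2,.080,1
```

```text
t33.5 [0.4744 0.2198 0.1625] yaw 107.5 q6 7.4 w 0.0582 g 0.0 F [-0.1 -0.5 -0.4]
b2,.080,1 shift [ 1.4 -0.3 82.5] turn z -0.2
```

Emit:
{"method": "move_arm", "body": {
  "plan": [
    [1,0,25,0,0,0,58],
    [0,0,25,0,0,0,58],
    [0,0,20,0,0,0,58],
    [0,0,13,0,0,0,58],
    [0,0,0,0,0,0,58]
  ]
}}

```text
time_s: 34.0
tcp_pos: [0.472, 0.2188, 0.0772]
orientation: [-0.001, -0.152, 0.988, -0.0]
force: [-0.4, -0.4, 0.5]
width: 0.0579
grasp_force: 0.0
```

Emit:
{"method": "move_arm", "body": {
  "plan": [
    [0,0,0,0,0,0,58],
    [0,0,0,0,0,0,58],
    [0,0,0,0,0,0,25],
    [0,0,0,0,0,0,25],
    [0,0,0,0,0,0,25]
  ]
}}

```text
time_s: 34.5
tcp_pos: [0.4735, 0.2194, 0.0797]
orientation: [0.001, -0.152, 0.988, 0.0]
force: [-0.2, -1.0, 5.5]
width: 0.0388
grasp_force: 60.5
```

```bash
python3 go.py b2,.080,1
```

```text
t34.5 [0.4735 0.2194 0.0797] yaw 107.5 q6 7.4 w 0.0388 g 60.5 F [-0.2 -1.   5.5]
b2,.080,1 shift [ 0.4 -0.1 -0.3] turn z -0.2
```

Emit:
{"method": "move_arm", "body": {
  "plan": [
    [0,0,-10,0,0,0,25],
    [0,0,-30,0,0,0,25],
    [0,0,-35,0,0,0,25],
    [0,0,-35,0,0,8,25],
    [0,0,-20,0,0,8,25]
  ]
}}

```text
time_s: 35.0
tcp_pos: [0.473, 0.2195, 0.2115]
orientation: [0.001, -0.01, 1.0, 0.001]
force: [-0.2, 0.9, -1.9]
width: 0.0391
grasp_force: 60.6
```

Emit:
{"method": "move_arm", "body": {
  "plan": [
    [0,0,0,0,0,8,25],
    [0,0,0,0,0,8,25],
    [0,0,0,0,0,8.5,25],
    [0,0,0,0,0,0,25],
    [0,0,0,0,0,0,25]
  ]
}}

```text
time_s: 35.5
tcp_pos: [0.472, 0.219, 0.2083]
orientation: [-0.0, 0.198, 0.98, -0.0]
force: [-0.5, 0.1, -1.6]
width: 0.0394
grasp_force: 60.6
```

```bash
python3 go.py c1,.20,1
```

```text
t35.5 [0.472  0.219  0.2083] yaw 67.2 q6 47.7 w 0.0394 g 60.6 F [-0.5  0.1 -1.6]
c1,.20,1 shift [-183.8 -354.4    8.3] turn z 0.2
```

Emit:
{"method": "move_arm", "body": {
  "plan": [
    [-15,-28,0,0,0,0.2,25],
    [-18,-35,0,0,0,0,25],
    [-18,-35,0,0,0,0,25],
    [-18,-35,0,0,0,0,25],
    [-18,-35,0,0,0,0,25]
  ]
}}

```text
time_s: 36.0
tcp_pos: [0.4859, 0.029, 0.2083]
orientation: [-0.0, 0.2, 0.98, 0.0]
force: [0.5, -0.2, -0.2]
width: 0.0389
grasp_force: 60.8
```

Emit:
{"method": "move_arm", "body": {
  "plan": [
    [-18,-35,0,0,0,0,25],
    [-18,-35,0,0,0,0,25],
    [-18,-35,0,0,0,0,25],
    [-18,-35,0,0,0,0,25],
    [-18,-35,0,0,0,0,25]
  ]
}}

```text
time_s: 36.5
tcp_pos: [0.4996, -0.1675, 0.2083]
orientation: [-0.0, 0.2, 0.98, 0.0]
force: [1.0, -0.5, -1.0]
width: 0.039
grasp_force: 60.8
```

Emit:
{"method": "move_arm", "body": {
  "plan": [
    [-7,-11.5,0,0,0,0,25],
    [0,0,20,0,0,0,25],
    [0,0,25,0,0,0,25],
    [0,0,25,0,0,0,25],
    [0,0,0,0,0,0,25]
  ]
}}

```text
time_s: 37.0
tcp_pos: [0.4989, -0.1778, 0.1347]
orientation: [-0.004, 0.2, 0.98, 0.001]
force: [-0.5, 0.9, -0.8]
width: 0.0387
grasp_force: 60.8
```

Emit:
{"method": "move_arm", "body": {
  "plan": [
    [0,0,0,0,0,0,25],
    [0,0,0,0,0,0,25],
    [0,0,0,0,0,0,25]
  ]
}}

```text
time_s: 37.3
tcp_pos: [0.5029, -0.1794, 0.14]
orientation: [0.002, 0.201, 0.98, -0.0]
force: [-0.1, -0.3, -1.6]
width: 0.0388
grasp_force: 60.9
```

```bash
python3 go.py c1,.0757,1;  python3 -c "
from look import *
p,yw,s=here(); xy=poly(p,ry+np.pi,[(.002,0,0)])[0]
look('k4.png',[(xy,ry+np.pi,p[2]-.0697)],[('top',380,190,75,90,5),('side',255,190,80,90,5)])"
```

```text
t37.3 [ 0.5029 -0.1794  0.14  ] yaw 66.8 q6 3.5 w 0.0388 g 60.9 F [-0.1 -0.3 -1.6]
c1,.0757,1 shift [-0.6  0.7 64.3] turn z -0.1
```

View pics/k4.png

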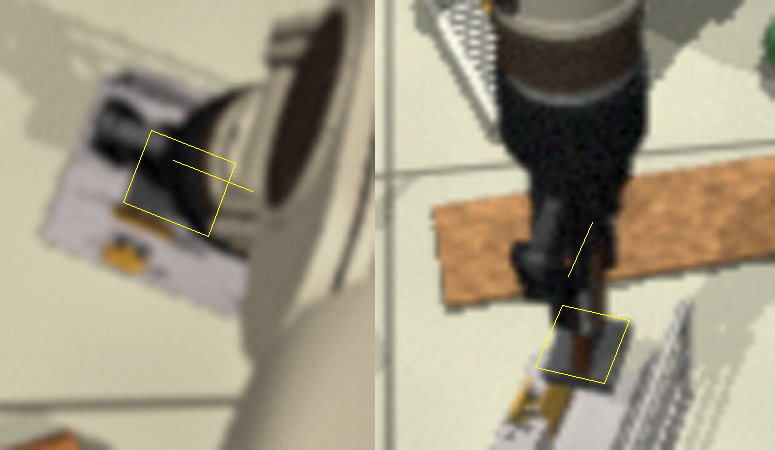

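Top view: the gripper stands over clip1 near (180,180). Side view: the foot at (590,350) is a few px right of the predicted box. I'll check that numerically before inserting.

Run:
```python
from go import *
p,yw,s=here(); d=cam('side'); im=d['img'].astype(int)
o=poly(p,ry+np.pi,[(.002,0,0)])[0]; z0=p[2]-.0697
print('pred near lipping (y=+20 in sample):',[proj(d,poly(o,ry+np.pi,[(-.002,.02,z0+h)])[0]).round(1).tolist() for h in(.012,.03,.05,.09)])
print('foot top corners',[proj(d,q).round(1).tolist() for q in poly(o,ry+np.pi,[(a,b,z0+.01) for a,b in((-.02,-.023),(.02,-.023),(.02,.023),(-.02,.023))])])
for v in range(236,272,3):
    print(v,' '.join('%d,%d,%d'%tuple(x) for x in im[v,360:386:2,::-1]))
```

```text
pred near lipping (y=+20 in sample): [[294.3, 263.6], [294.1, 259.4], [293.8, 254.7], [293.1, 244.9]]
foot top corners [[305.3, 253.8], [291.9, 250.7], [286.5, 263.1], [300.2, 266.3]]
236 89,67,44 81,65,47 74,65,52 81,78,67 148,147,130 151,150,132 151,150,132 149,148,130 148,149,131 148,148,130 149,147,129 148,148,131 149,147,131
239 142,141,124 149,148,131 149,149,131 113,112,99 136,137,120 150,149,132 152,151,132 151,150,132 151,150,131 150,150,131 151,151,133 150,150,131 153,153,134
242 149,147,130 150,148,129 150,150,133 139,139,122 109,109,96 151,150,132 153,152,133 152,152,133 152,152,133 154,152,133 153,152,133 156,154,135 154,153,134
245 148,148,130 149,149,131 148,149,130 149,149,130 105,104,91 147,144,127 154,153,135 154,152,133 156,153,135 154,153,135 154,153,134 153,152,133 154,154,135
248 149,148,131 151,149,132 149,149,130 152,151,133 135,133,118 117,117,103 152,152,133 154,152,135 155,154,135 154,153,134 154,152,134 155,153,135 153,152,135
251 146,145,130 149,148,129 147,148,129 150,149,130 149,149,136 105,106,102 133,133,118 156,154,135 154,152,134 153,152,133 153,152
[... 260 characters left out ...]
 152,151,132 154,153,135 155,154,135 153,152,134 155,154,136 152,151,132
260 98,82,40 75,69,52 143,141,124 152,151,133 153,151,134 152,151,132 112,112,97 138,138,120 153,152,133 153,152,133 152,151,133 154,152,135 153,153,134
263 92,89,78 141,141,123 155,154,136 153,152,135 153,152,134 153,152,134 139,139,122 108,108,95 153,151,132 153,153,134 155,154,135 154,153,134 153,153,133
266 151,150,132 153,153,134 151,151,132 154,154,134 154,153,134 154,152,135 151,150,131 105,103,90 146,144,126 154,153,134 153,152,133 154,152,134 155,155,136
269 151,150,130 153,151,134 153,153,134 154,153,134 153,152,132 154,152,132 154,154,135 134,131,117 116,115,101 153,152,133 152,152,133 153,153,134 155,153,135
```

Run:
```python
from go import *
d=cam('side'); im=d['img'].astype(int)
for v in range(238,272,2):
    print(v,' '.join('%d,%d'%(x[0],x[0]-x[2]) for x in im[v,284:312:1,::-1]))
```

```text
238 60,27 63,28 48,5 43,-1 40,1 33,-1 21,0 18,1 12,-5 9,-1 9,-2 10,-2 9,1 13,-5 13,-1 9,-2 17,0 13,5 40,18 88,41 117,61 124,66 120,62 118,64 123,65 121,63 118,63 117,62
240 27,-1 41,0 43,1 41,2 32,0 24,0 15,-3 11,-2 20,3 22,4 1,-1 14,0 16,-2 15,-2 21,4 22,12 21,10 10,3 34,12 80,33 117,61 118,62 117,62 124,64 129,69 127,69 128,68 125,66
242 21,-2 40,-1 47,2 42,0 31,0 22,-2 17,-4 18,-1 28,11 50,22 28,10 10,-1 11,3 19,4 32,11 27,20 24,15 17,6 48,26 96,47 108,56 108,58 109,57 112,59 114,60 119,61 120,62 120,64
244 15,2 21,-2 26,0 26,2 17,-1 14,0 6,0 13,1 4,0 8,1 11,4 15,2 9,-2 16,0 34,14 35,17 47,25 85,44 107,56 120,63 120,64 119,61 115,59 101,54 91,47 88,45 87,41 80,37
246 19,10 11,-1 13,-3 19,0 20,1 12,-1 16,-4 8,0 10,-1 7,1 5,-2 8,-3 12,0 21,1 34,10 34,15 42,19 72,23 75,20 84,19 90,16 92,14 95,15 99,14 110,14 140,18 143,19 144,18
248 44,18 15,3 9,2 10,-4 11,-5 16,-1 15,2 8,-6 15,-2 8,1 13,2 21,1 25,-2 33,3 34,9 34,12 61,13 116,16 139,18 142,18 141,17 144,19 150,20 149,19 149,18 150,19 149,18 151,19
250 89,10 77,10 63,6 63,5 49,6 30,2 18,0 16,0 14,-2 11,-2 8,0 29,-1 52,3 41,1 31,8 37,1
[... 1099 characters left out ...]
4 125,14 124,14 115,14 90,8 94,5 107,5
264 146,18 132,13 134,8 127,6 90,4 63,2 58,-1 52,-1 38,-2 34,1 34,9 38,22 37,23 38,14 49,3 57,0 58,0 59,-1 55,-1 68,3 111,6 120,7 120,8 112,8 81,6 76,4 103,6 132,4
266 138,24 137,52 120,25 122,6 89,4 62,9 39,8 34,5 38,4 34,1 33,1 34,-1 31,-1 35,-1 42,-1 49,1 54,-1 52,-2 57,2 94,4 114,4 119,6 114,6 99,3 77,3 93,4 122,5 114,3
268 128,62 80,40 74,10 102,9 108,25 93,49 78,51 77,47 75,48 67,35 75,16 104,4 103,5 102,5 81,3 67,3 64,2 54,2 75,2 114,5 119,6 115,6 98,5 73,5 87,4 106,4 123,6 106,4
270 84,53 73,42 83,45 94,40 98,57 80,54 78,50 79,51 74,46 65,21 106,9 135,7 137,7 136,4 134,5 134,6 134,6 131,5 124,5 129,6 121,5 111,5 75,3 90,3 105,4 130,6 102,5 107,5
```

Emit:
{"method": "move_arm", "body": {
  "plan": [
    [1.5,0.7,15,0,0,0,25],
    [0,0,15,0,0,0,25],
    [0,0,10,0,0,0,25],
    [0,0,0,0,0,0,25],
    [0,0,0,0,0,0,25]
  ]
}}

```text
time_s: 38.0
tcp_pos: [0.5012, -0.1783, 0.0987]
orientation: [0.0, 0.201, 0.98, -0.0]
force: [1.0, 0.2, -0.8]
width: 0.0391
grasp_force: 61.0
```

Emit:
{"method": "move_arm", "body": {
  "plan": [
    [0,0,6,0,0,0,25],
    [0,0,6,0,0,0,25],
    [0,0,0,0,0,0,25],
    [0,0,0,0,0,0,25]
  ]
}}

```text
time_s: 38.4
tcp_pos: [0.5007, -0.178, 0.086]
orientation: [-0.0, 0.201, 0.98, 0.0]
force: [1.2, -0.1, -2.2]
width: 0.0392
grasp_force: 60.9
```

```bash
python3 go.py c1,.0757,1
```

```text
t38.4 [ 0.5007 -0.178   0.086 ] yaw 66.8 q6 3.7 w 0.0392 g 60.9 F [ 1.2 -0.1 -2.2]
c1,.0757,1 shift [-3.3  0.3 10.3] turn z -0.1
```

Emit:
{"method": "move_arm", "body": {
  "plan": [
    [-1,0,4,0,0,0,25],
    [0,0,4,0,0,0,25],
    [0,0,3,0,0,0,25],
    [0,0,0,0,0,0,25],
    [0,0,0,0,0,0,25]
  ]
}}

```text
time_s: 38.9
tcp_pos: [0.5011, -0.1784, 0.0757]
orientation: [-0.0, 0.201, 0.98, 0.0]
force: [-3.2, 0.1, 6.4]
width: 0.0393
grasp_force: 61.6
```

```bash
python3 go.py c1,.0757,1
```

```text
t38.9 [ 0.5011 -0.1784  0.0757] yaw 66.8 q6 3.6 w 0.0393 g 61.6 F [-3.2  0.1  6.4]
c1,.0757,1 shift [-2.7  0.5  0. ] turn z -0.2
```

Emit:
{"method": "move_arm", "body": {
  "plan": [
    [0,0,2,0,0,0,25],
    [0,0,1,0,0,0,25],
    [0,0,0,0,0,0,25]
  ]
}}

```text
time_s: 39.2
tcp_pos: [0.5013, -0.1785, 0.0757]
orientation: [0.001, 0.201, 0.979, -0.0]
force: [-8.5, 2.8, 23.5]
width: 0.0395
grasp_force: 63.6
```

Emit:
{"method": "move_arm", "body": {
  "plan": [
    [0,0,-2,0,0,0,25],
    [0,0,0,0,0,0,50],
    [0,0,0,0,0,0,65],
    [0,0,0,0,0,0,65],
    [0,0,-15,0,0,0,65]
  ]
}}

```text
time_s: 39.7
tcp_pos: [0.5, -0.1779, 0.0871]
orientation: [-0.002, 0.201, 0.98, 0.0]
force: [-0.3, -0.7, 0.3]
width: 0.0648
grasp_force: 0.0
```

Emit:
{"method": "move_arm", "body": {
  "plan": [
    [0,0,-30,0,0,0,65],
    [0,0,-40,0,0,0,65],
    [0,0,-40,0,0,-8,65],
    [0,0,0,0,0,-8,65],
    [0,0,0,0,0,-8,65]
  ]
}}

```text
time_s: 40.2
tcp_pos: [0.5029, -0.1789, 0.2009]
orientation: [0.002, -0.01, 1.0, -0.001]
force: [-0.8, 0.5, -0.6]
width: 0.0652
grasp_force: 0.0
```

Emit:
{"method": "move_arm", "body": {
  "plan": [
    [0,0,0,0,0,-8,58],
    [0,0,0,0,0,-8.5,58],
    [0,0,0,0,0,0,58],
    [0,0,0,0,0,0,58]
  ]
}}

```text
time_s: 40.6
tcp_pos: [0.5016, -0.1784, 0.1989]
orientation: [-0.0, -0.149, 0.989, 0.0]
force: [0.3, 0.2, -0.3]
width: 0.058
grasp_force: 0.0
```

```bash
python3 go.py b1,.16,1
```

```text
t40.6 [ 0.5016 -0.1784  0.1989] yaw 107.1 q6 -36.7 w 0.0580 g 0.0 F [ 0.3  0.2 -0.3]
b1,.16,1 shift [-88.6 468.7  38.9] turn z -0.6
```

Emit:
{"method": "move_arm", "body": {
  "plan": [
    [-6,30,0,0,0,-0.6,58],
    [-6.5,34,0,0,0,0,58],
    [-6.5,34,0,0,0,0,58],
    [-6.5,34,0,0,0,0,58],
    [-6.5,34,0,0,0,0,58]
  ]
}}

```text
time_s: 41.1
tcp_pos: [0.4812, -0.0094, 0.1992]
orientation: [0.0, -0.154, 0.988, -0.0]
force: [0.8, -0.0, -0.4]
width: 0.058
grasp_force: 0.0
```

Emit:
{"method": "move_arm", "body": {
  "plan": [
    [-6.5,34,0,0,0,0,58],
    [-6.5,34,0,0,0,0,58],
    [-6.5,34,0,0,0,0,58],
    [-6.5,34,0,0,0,0,58],
    [-6.5,34,0,0,0,0,58]
  ]
}}

```text
time_s: 41.6
tcp_pos: [0.46, 0.1626, 0.1993]
orientation: [0.0, -0.154, 0.988, -0.0]
force: [0.4, 0.2, 0.8]
width: 0.0579
grasp_force: 0.0
```

```bash
python3 - <<'E'
from go import *
d=cam('side'); im=d['img'].astype(int)
for h in(.012,.09): print('pred lipping near/far',h,[proj(d,poly(M[0],sy+np.pi,[(-.002,b,.01+h)])[0]).round(1).tolist() for b in(.02,-.02)])
print('foot top',[proj(d,q).round(1).tolist() for q in poly(M[0],sy+np.pi,[(a,b,.02) for a,b in((-.02,-.023),(.02,-.023),(.02,.023),(-.02,.023))])])
# purple/brown pixel map
for v in range(152,190,2): print(v,' '.join('%d,%d'%(x[0],x[0]-x[1]) for x in im[v,262:290,::-1]))
E
python3 go.py b1,.16,1
```

```text
pred lipping near/far 0.012 [[275.2, 174.9], [271.6, 169.0]]
pred lipping near/far 0.09 [[273.6, 158.1], [269.9, 152.3]]
foot top [[275.8, 167.8], [266.0, 170.4], [269.9, 177.3], [280.0, 174.5]]
152 69,0 68,1 71,3 69,2 70,1 65,0 51,1 18,0 18,4 13,1 18,0 18,1 10,-2 11,1 10,-3 11,0 19,-2 21,-3 22,-1 14,-2 15,0 42,-1 94,1 123,0 127,0 126,0 127,-1 129,2
154 68,0 68,0 71,0 70,0 70,1 68,0 68,1 62,3 51,11 56,7 46,5 59,1 33,0 13,-2 12,0 7,2 15,-2 13,-4 18,-1 22,-1 33,0 59,1 101,1 124,0 127,0 126,1 127,0 128,0
156 77,1 78,0 75,1 76,-1 77,0 78,1 76,0 71,3 58,11 61,16 77,8 106,1 86,1 56,0 22,-3 7,-4 8,0 8,-4 30,-2 79,0 119,1 125,0 128,2 127,1 126,2 126,0 127,1 127,1
158 126,1 126,2 125,2 126,0 124,-1 126,1 125,-1 115,0 76,5 35,12 42,19 57,19 55,6 54,0 35,0 15,-1 10,-1 18,1 30,0 72,0 121,0 125,0 125,0 127,0 125,1 126,0 126,-1 126,0
160 119,1 130,1 140,0 143,-1 136,-1 124,2 119,-1 116,0 91,3 40,14 31,30 34,18 36,6 53,0 40,0 17,0 9,1 7,2 25,2 61,-1 103,0 109,2 107,1 103,0 102,1 99,0 98,1 97,2
162 100,2 110,2 113,1 118,0 118,1 115,0 111,1 107,2 96,0 43,11 32,23 37,19 40,10 51,-1 46,0 21,-1 18,2 27,
[... 1597 characters left out ...]
 63,1 92,2 108,1 143,1 138,2 102,4 100,4 90,6 99,13 116,16 117,19 122,14 98,3 94,1 99,0 109,3
184 153,0 152,1 132,2 77,1 56,0 56,1 60,2 62,0 83,0 81,1 64,2 73,2 78,7 97,13 108,14 97,17 84,15 60,10 64,13 45,8 40,7 29,2 57,10 106,16 124,12 114,4 113,2 146,2
186 104,0 138,2 95,1 73,1 59,0 54,-1 55,0 73,1 80,1 58,0 71,2 104,12 137,26 67,11 25,1 22,-1 23,-2 19,2 20,-2 20,1 20,1 19,1 25,1 55,10 110,19 144,21 114,5 136,-1
188 88,0 91,1 103,1 93,1 70,1 61,0 61,0 84,2 84,2 76,0 100,0 100,2 116,12 138,25 94,16 37,4 21,-1 19,1 16,0 17,-1 22,0 22,1 22,0 19,0 36,2 86,15 146,22 141,13
t41.6 [0.4595 0.1671 0.1993] yaw 108.0 q6 1.9 w 0.0578 g 0.0 F [0.3 2.4 0. ]
b1,.16,1 shift [-29.2 125.6  39.3] turn z 0.3
```

The sample is still on mark1. Going on to grip it.

Emit:
{"method": "move_arm", "body": {
  "plan": [
    [-7,31,0,0,0,0,58],
    [-7,31,0,0,0,0,58],
    [-7,31,0,0,0,0,58],
    [-8,32,0,0,0,0,58],
    [0,0,20,0,0,0,58]
  ]
}}

```text
time_s: 42.15
tcp_pos: [0.4511, 0.2938, 0.1814]
orientation: [0.003, -0.156, 0.988, 0.002]
force: [0.1, -0.3, -0.3]
width: 0.0581
grasp_force: 0.0
```

Emit:
{"method": "move_arm", "body": {
  "plan": [
    [0,0,20,0,0,0,58],
    [0,0,0,0,0,0,58],
    [0,0,0,0,0,0,58],
    [0,0,0,0,0,0,58]
  ]
}}

```text
time_s: 42.55
tcp_pos: [0.4502, 0.2892, 0.1604]
orientation: [0.001, -0.155, 0.988, 0.0]
force: [-0.6, -1.0, -0.2]
width: 0.0579
grasp_force: 0.0
```

```bash
python3 go.py b1,.080,1
```

```text
t42.5 [0.4502 0.2892 0.1604] yaw 107.8 q6 14.9 w 0.0579 g 0.0 F [-0.6 -1.  -0.2]
b1,.080,1 shift [-0.4  6.7 80.4] turn z 0.1
```

Emit:
{"method": "move_arm", "body": {
  "plan": [
    [0,6.5,15,0,0,0,58],
    [0,0,25,0,0,0,58],
    [0,0,25,0,0,0,58],
    [0,0,15,0,0,0,58],
    [0,0,0,0,0,0,58]
  ]
}}

```text
time_s: 43.05
tcp_pos: [0.4467, 0.2944, 0.0782]
orientation: [-0.001, -0.155, 0.988, -0.001]
force: [0.0, -0.3, 0.1]
width: 0.0582
grasp_force: 0.0
```

Emit:
{"method": "move_arm", "body": {
  "plan": [
    [0,0,0,0,0,0,58],
    [0,0,0,0,0,0,58],
    [0,0,0,0,0,0,25],
    [0,0,0,0,0,0,25],
    [0,0,0,0,0,0,25]
  ]
}}

```text
time_s: 43.55
tcp_pos: [0.4485, 0.2961, 0.0809]
orientation: [0.001, -0.155, 0.988, 0.001]
force: [-0.3, 1.0, 6.4]
width: 0.0388
grasp_force: 60.8
```

```bash
python3 go.py b1,.080,1
```

```text
t43.5 [0.4485 0.2961 0.0809] yaw 107.9 q6 15.5 w 0.0388 g 60.8 F [-0.3  1.   6.4]
b1,.080,1 shift [ 0.1 -0.4  0.9] turn z 0.2
```

Emit:
{"method": "move_arm", "body": {
  "plan": [
    [0,0,-10,0,0,0,25],
    [0,0,-30,0,0,0,25],
    [0,0,-35,0,0,0,25],
    [0,0,-35,0,0,8,25],
    [0,0,-20,0,0,8,25]
  ]
}}

```text
time_s: 44.05
tcp_pos: [0.448, 0.2955, 0.2126]
orientation: [0.001, -0.013, 1.0, 0.001]
force: [-0.6, 0.4, -1.0]
width: 0.0392
grasp_force: 60.6
```

Emit:
{"method": "move_arm", "body": {
  "plan": [
    [0,0,0,0,0,8,25],
    [0,0,0,0,0,8,25],
    [0,0,0,0,0,8.5,25],
    [0,0,0,0,0,0,25],
    [0,0,0,0,0,0,25]
  ]
}}

```text
time_s: 44.55
tcp_pos: [0.4472, 0.295, 0.2093]
orientation: [-0.0, 0.195, 0.981, -0.0]
force: [1.3, -0.0, -1.6]
width: 0.0388
grasp_force: 60.6
```

```bash
python3 go.py c3,.20,1
```

```text
t44.5 [0.4472 0.295  0.2093] yaw 67.5 q6 55.9 w 0.0388 g 60.6 F [ 1.3 -0.  -1.6]
c3,.20,1 shift [-231.6 -576.5    9.3] turn z 0.6
```

Emit:
{"method": "move_arm", "body": {
  "plan": [
    [-12,-30,0,0,0,0.6,25],
    [-14,-35,0,0,0,0,25],
    [-14,-35,0,0,0,0,25],
    [-14,-35,0,0,0,0,25],
    [-14,-35,0,0,0,0,25]
  ]
}}

```text
time_s: 45.05
tcp_pos: [0.4428, 0.1108, 0.2094]
orientation: [-0.0, 0.2, 0.98, -0.0]
force: [1.5, 0.1, -0.8]
width: 0.039
grasp_force: 61.0
```

Emit:
{"method": "move_arm", "body": {
  "plan": [
    [-14,-35,0,0,0,0,25],
    [-14,-35,0,0,0,0,25],
    [-14,-35,0,0,0,0,25],
    [-14,-35,0,0,0,0,25],
    [-14,-35,0,0,0,0,25]
  ]
}}

```text
time_s: 45.55
tcp_pos: [0.4382, -0.0777, 0.2095]
orientation: [0.0, 0.2, 0.98, 0.0]
force: [2.2, 0.7, -0.9]
width: 0.0389
grasp_force: 61.0
```

Emit:
{"method": "move_arm", "body": {
  "plan": [
    [-14,-35,0,0,0,0,25],
    [-14,-35,0,0,0,0,25],
    [-14,-35,0,0,0,0,25],
    [-14,-35,0,0,0,0,25],
    [-14,-35,0,0,0,0,25]
  ]
}}

```text
time_s: 46.05
tcp_pos: [0.4334, -0.2662, 0.2093]
orientation: [-0.0, 0.2, 0.98, 0.0]
force: [0.8, -0.4, -2.4]
width: 0.0388
grasp_force: 61.0
```

Emit:
{"method": "move_arm", "body": {
  "plan": [
    [-11,-28,0,0,0,0,25],
    [-6,-16,0,0,0,0,25],
    [0,0,0,0,0,0,25],
    [0,0,0,0,0,0,25],
    [0,0,0,0,0,0,25]
  ]
}}

```text
time_s: 46.55
tcp_pos: [0.4321, -0.3104, 0.2092]
orientation: [-0.0, 0.2, 0.98, 0.0]
force: [-0.3, 0.6, -1.5]
width: 0.0391
grasp_force: 61.1
```

```bash
python3 go.py c3,.0769,1
```

```text
t46.5 [ 0.4321 -0.3104  0.2092] yaw 66.9 q6 -12.6 w 0.0391 g 61.1 F [-0.3  0.6 -1.5]
c3,.0769,1 shift [-14.4 -11.  132.3] turn z -0.0
```

Emit:
{"method": "move_arm", "body": {
  "plan": [
    [-13,-11,20,0,0,0,25],
    [0,0,25,0,0,0,25],
    [0,0,25,0,0,0,25],
    [0,0,0,0,0,0,25],
    [0,0,0,0,0,0,25]
  ]
}}

```text
time_s: 47.05
tcp_pos: [0.4398, -0.3259, 0.1396]
orientation: [-0.0, 0.2, 0.98, 0.0]
force: [0.4, -0.0, -1.1]
width: 0.0391
grasp_force: 60.9
```

Emit:
{"method": "move_arm", "body": {
  "plan": [
    [0,0,0,0,0,0,25],
    [0,0,0,0,0,0,25]
  ]
}}

```text
time_s: 47.25
tcp_pos: [0.4408, -0.3274, 0.1411]
orientation: [0.002, 0.201, 0.98, -0.001]
force: [0.3, -0.2, -0.9]
width: 0.0391
grasp_force: 61.0
```

```bash
python3 - <<'E'
from go import *
p,yw,s=here(); d=cam('side'); im=d['img'].astype(int)
o=poly(p,ry+np.pi,[(.002,0,0)])[0]; z0=p[2]-.0709
print('near lipping',[proj(d,poly(o,ry+np.pi,[(-.002,.02,z0+h)])[0]).round(1).tolist() for h in(.012,.03)])
print('foot top',[proj(d,q).round(1).tolist() for q in poly(o,ry+np.pi,[(a,b,z0+.01) for a,b in((-.02,-.023),(.02,-.023),(.02,.023),(-.02,.023))])])
n=proj(d,poly(o,ry+np.pi,[(-.002,.02,z0+.012)])[0]).round().astype(int)
print('cols from',n[0]-12)
for v in range(n[1]-8,n[1]+8,2): print(v,' '.join('%d,%d'%(x[0],x[0]-x[2]) for x in im[v,n[0]-12:n[0]+16,::-1]))
E
python3 go.py c3,.0769,1
```

```text
near lipping [[273.6, 313.6], [273.0, 309.6]]
foot top [[286.5, 301.2], [271.7, 297.4], [264.9, 312.9], [280.1, 317.0]]
cols from 262
306 154,20 153,20 153,19 149,17 137,9 121,6 92,4 52,2 32,-1 16,-4 20,0 22,1 39,1 51,2 43,2 28,1 23,3 21,-2 32,-2 46,-2 47,-3 49,1 48,-2 46,-1 32,-1 49,2 76,2 107,3
308 151,19 151,19 147,18 135,10 131,5 125,5 102,3 67,2 58,-1 55,0 46,11 40,22 39,25 34,17 26,6 24,-1 28,1 33,1 46,1 48,0 49,-2 56,0 54,0 38,1 54,1 78,4 107,4 108,4
310 151,18 144,16 133,11 130,6 125,5 100,4 70,0 59,0 56,0 54,1 49,7 40,24 40,25 36,26 25,12 28,3 30,-3 45,-2 52,-1 54,-1 58,0 54,0 46,0 66,3 107,5 108,5 111,5 106,5
312 147,19 138,18 133,44 110,27 90,4 66,0 58,0 57,-1 56,-1 55,-2 50,3 42,18 36,30 40,23 29,15 33,2 49,-2 56,-2 56,-2 59,0 52,-2 50,0 64,2 102,4 110,5 111,6 105,6 83,4
314 138,39 129,65 85,46 67,16 59,2 38,-1 40,-2 42,-1 45,0 41,0 34,1 36,10 40,18 36,20 31,15 41,2 55,-1 57,-3 56,-2 55,-3 56,0 65,2 104,4 111,5 110,4 106,5 80,3 76,3
316 134,74 93,57 54,31 59,23 66,26 95,51 85,47 65,36 51,24 46,15 36,6 35,2 34,0 32,0 36,-2 43,-1 54,-2 57,-3 54,-2 56,0 60,4 110,4 122,5 114,4 112,4 97,4 80,3 91,3
318 113,68 83,47 104,56 112,52 114,33 97,53 80,51 80,50 80,52 76,47 64,30 85,12 107,6 116,5 98,3 69,1 62,2 48,1 46,0 57,1 105,5 128,5 130,5 128,6 109,4 80,3 92,4 108,5
320 64,38 60,27 57,11 71,10 79,35 82,49 79,53 82,51 77,48 61,31 71,13 113,6 129,6 133,4 133,7 132,6 131,5 130,5 127,4 125,5 128,7 129,5 129,5 122,5 89,4 99,3 104,5 129,5
t47.3 [ 0.4406 -0.3274  0.1409] yaw 66.8 q6 -13.4 w 0.0390 g 61.0 F [-0.3  0.5 -1.9]
c3,.0769,1 shift [ 0.1  1.3 64. ] turn z -0.1
```

Emit:
{"method": "move_arm", "body": {
  "plan": [
    [1.5,1,15,0,0,0,25],
    [0,0,15,0,0,0,25],
    [0,0,12,0,0,0,25],
    [0,0,6,0,0,0,25],
    [0,0,4,0,0,0,25]
  ]
}}

```text
time_s: 47.8
tcp_pos: [0.4386, -0.3256, 0.0876]
orientation: [-0.0, 0.201, 0.98, -0.0]
force: [-2.7, 0.8, 0.5]
width: 0.0393
grasp_force: 61.4
```

Emit:
{"method": "move_arm", "body": {
  "plan": [
    [0,0,4,0,0,0,25],
    [0,0,4,0,0,0,25],
    [0,0,3,0,0,0,25],
    [0,0,0,0,0,0,25],
    [0,0,0,0,0,0,25]
  ]
}}

```text
time_s: 48.3
tcp_pos: [0.4387, -0.3255, 0.0769]
orientation: [0.0, 0.201, 0.98, -0.0]
force: [-2.9, 2.2, 5.3]
width: 0.0391
grasp_force: 61.6
```

```bash
python3 go.py c3,.0769,1
```

```text
t48.3 [ 0.4387 -0.3255  0.0769] yaw 66.8 q6 -13.4 w 0.0391 g 61.6 F [-2.9  2.2  5.3]
c3,.0769,1 shift [-2.5  0.3  0. ] turn z -0.1
```

Seated at the expected height. I'll push firmly, release and retreat.

Emit:
{"method": "move_arm", "body": {
  "plan": [
    [0,0,2,0,0,0,25],
    [0,0,1,0,0,0,25],
    [0,0,0,0,0,0,25],
    [0,0,-2,0,0,0,25],
    [0,0,0,0,0,0,50]
  ]
}}

```text
time_s: 48.8
tcp_pos: [0.4395, -0.3259, 0.076]
orientation: [0.001, 0.201, 0.98, -0.0]
force: [0.1, -0.1, -1.4]
width: 0.0498
grasp_force: 0.0
```

Emit:
{"method": "move_arm", "body": {
  "plan": [
    [0,0,0,0,0,0,65],
    [0,0,0,0,0,0,65],
    [0,0,-15,0,0,0,65],
    [0,0,-30,0,0,0,65],
    [0,0,-40,0,0,0,65]
  ]
}}

```text
time_s: 49.3
tcp_pos: [0.4376, -0.3246, 0.1587]
orientation: [-0.002, 0.201, 0.98, 0.001]
force: [0.3, -0.6, 0.5]
width: 0.0649
grasp_force: 0.0
```

Emit:
{"method": "move_arm", "body": {
  "plan": [
    [0,0,-40,0,0,0,65],
    [35,20,-20,0,0,0,65],
    [35,20,0,0,0,0,65],
    [35,20,0,0,0,0,65],
    [35,20,0,0,0,0,65]
  ]
}}

```text
time_s: 49.8
tcp_pos: [0.3409, -0.1958, 0.2201]
orientation: [0.0, 0.202, 0.979, 0.0]
force: [0.6, 0.7, 0.2]
width: 0.065
grasp_force: 0.0
```

Emit:
{"method": "move_arm", "body": {
  "plan": [
    [0,40,0,0,0,0,65],
    [0,40,0,0,0,0,65],
    [0,40,0,0,0,0,65],
    [0,40,0,0,0,0,65],
    [0,40,0,0,0,0,65]
  ]
}}

```text
time_s: 50.3
tcp_pos: [0.4212, -0.0114, 0.2203]
orientation: [0.0, 0.201, 0.98, 0.0]
force: [1.5, -0.7, 0.7]
width: 0.065
grasp_force: 0.0
```

Emit:
{"method": "move_arm", "body": {
  "plan": [
    [0,40,0,0,0,0,65],
    [0,40,0,0,0,0,65],
    [0,40,0,0,0,0,65],
    [0,40,0,0,0,0,65],
    [0,0,0,0,0,0,65]
  ]
}}

```text
time_s: 50.8
tcp_pos: [0.4855, 0.1382, 0.2196]
orientation: [0.0, 0.199, 0.98, 0.001]
force: [-1.0, -0.2, -0.2]
width: 0.0649
grasp_force: 0.0
```

```bash
python3 go.py c3,.0769,1; python3 -c "
from look import *
it=[]
for y in(.08,-.08): it.append((poly(rk,ry,[(0,y,0)])[0],ry+np.pi,.006))
look('k5.png',it,[('top',370,190,80,115,5),('side',250,210,75,115,5)])"
```

```text
t50.8 [0.4855 0.1382 0.2196] yaw 67.1 q6 38.8 w 0.0649 g 0.0 F [-1.  -0.2 -0.2]
c3,.0769,1 shift [-139.9 -445.   142.7] turn z 0.2
```

View pics/k5.png

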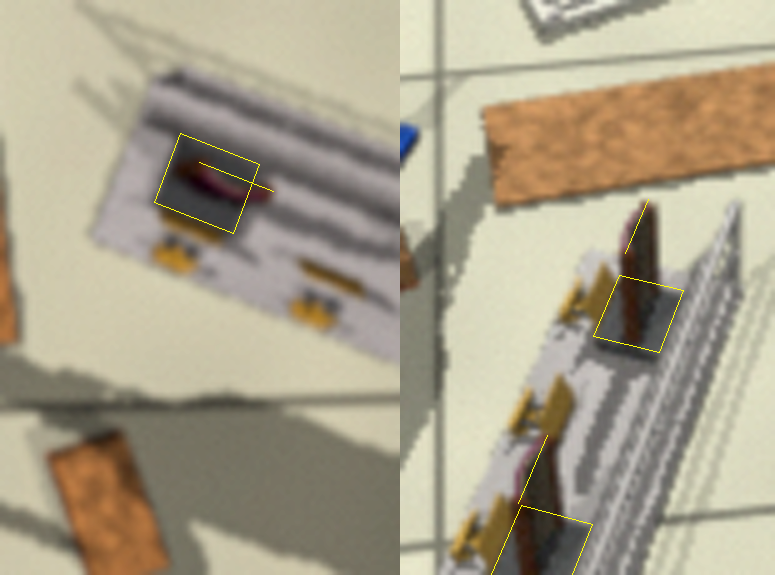

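Both samples stand upright in their clips. The feet match the predicted boxes at top (207,183) and side (640,313) and (540,550), and the purple faces look to the leaf (front) side. Handing in.

```bash
python3 -c "
from workcell import ticket; print(ticket.job_done())"
```

```text
the job is handed in; nothing more can be done
None
```

The job is handed in: both purple samples were blown off front and back with two full cap presses and now stand fully home in clips 1 and 3, show faces to the front; the hand-in call returned no verdict.

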